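# Set up a stepped shaft for a run-out check

### The arm

A 7-joint arm with a two-finger parallel gripper is mounted at the origin on a cart in front of the work surface, level with it; the furniture and walls round the work are solid. World frame = base frame: x ahead of the robot, y to its left, z up, the work surface at z = 0. Lengths are in m, angles in rad, forces in N, time in s.
With the tool pointing down it reaches from about 0.425 to 1.025 m from the base axis. Payload 9.4 kg.
Tool frame: the origin (TCP) lies between the finger pads; the fingertips stand robot.finger_overhang ahead of it and the grasp point (between the pads) lies 3 mm ahead of it (robot.finger_overhang is the distance from the TCP to the fingertips, in m); z points along the fingers, x is the direction in which the jaws open and shut, and the axes are right-handed (so a half turn about z gives the same grasp; the last joint's range is limited). The gripper opens to 85 mm and grips with 20 to 120 N. Pads are 22 mm wide; open, the fingers measure 114 mm over their backs; the gripper's body (76 mm by 85 mm) begins 54 mm behind the grasp point. The pads swing forward as they close: fully open they stand 13 mm farther back than shut.
Start: joints at [1.141, 0.599, -0.003, 1.599, 0.002, 0.943, -0.08], TCP at [0.25, -0.68, 0.253] pointing down, gripper open.
Joint ranges: [-2.57, 2.57], [-0.35, 1.97], [-1.29, 1.29], [0.11, 2.56], [-1.05, 4.19], [0.11, 1.86], [-2.63, 2.63]. Speed limits (rad/s): [2.22, 2.22, 3.01, 3.01, 3.14, 3.14, 3.14].

### API

Orientations are given as a 3x3 rotation matrix whose columns are the frame's x, y, z axes.
In Python, from bench import robot, imaging, job gives the robot as it stands.
- The arm moves only by the tool move_arm, never from a script. Its argument "series" is one flat list of numbers, 5 for each row, row after row: the shift along the tool's x, y, z in units of 25 cm (1.0 is 25 cm), then the turn about the tool's z in units of 8 degrees (1.0 is 8 degrees), then the closure, from 0 (fully open) to 1 (shut). In form: [tx, ty, tz, spin, grip, tx, ty, tz, spin, grip, ...]. A call has 1 to 5 rows; each row shifts and turns the commanded pose from where the row before left it, along the tool's axes as they then stand; what a row does not reach is not made up. A row lasts 1/8 s, in which the tool goes at most 62.5 mm and 10.7 degrees, less where a joint would pass 70% of its speed; a pose out of reach is approached as far as the arm can. A call with a number of a shift or a turn outside -1 to 1 is refused whole. A call with a gripper value outside its range is refused whole. The fingers move at their own pace and stop on an object; the grip force is fixed at half the most. Time passes only in rows, so rows that do not move let the fingers close. It gives the time, the measured TCP pose, the force and the opening at its end, in the units of the state.
- robot.observe(): the state, without advancing time (a new reading comes with each control period).
- imaging.camera(name): name is "scene" or "top" or "wrist"; returns a dict with "frame" (400x640x3 uint8, red, green, blue), "K" (3x3 intrinsics, pixels), "extrinsics" (4x4, takes a point from camera to world coordinates). Camera axes: x right, y up, looking along -z (the intrinsics and any distortion apply to the point x, -y, -z); pixel columns grow to the right and rows downward; lengths in m; the calibration is good to about 2 mm. A picture is of the moment at which its call begins. There is no depth.
- job.job_done(): hands the job in, once; it reports no verdict.
The state is a dict: "t": time; "joint_pos": joint angles; "joint_velocities": joint speeds; "joint_efforts": joint torques, N m; "eef_pos": TCP position; "tool_rot": TCP orientation; "contact_force": force on the tool from outside, world axes, zero at the start; "ft_torque": the same for the moment, N m; "grip_width": finger opening in m.
Only numpy, scipy, OpenCV 4.12 (cv2) and the standard library are available. Lean on these libraries where they do the work, as an engineer would, in place of code of your own. Each camera call takes 0.05 s, during which the arm holds its last target. There are 200 camera calls.

### The job

Set the stepped shaft up for a run-out check on the grey granite plate: first stand one V-block near the end stop, and lay the packing plate flat farther along with the other V-block centred on top of it, both grooves in line with the stop's anvil. Then lay the shaft level in the two grooves, its thick journal in the V-block near the stop, its thin journal in the packed one, its thick end less than a centimetre from the anvil. Finally stand the dial gauge upright on the plate behind the shaft (the side away from the robot), between the V-blocks and square to the shaft, with its plunger bearing on the middle of the collar and about half pressed in; let go of everything and leave the caliper and the stapler where they are.

Things in the scene. Friction and masses are not known exactly. Their poses are not given: they have to be found in the camera images.
- stop (a point): Tip of the end stop's anvil (12 mm pin, ball end, pointing to -y) on the fixed grey granite plate, 200 (x) x 270 mm (y), top 30 mm above the bench. The tip is 43.2 mm above the plate's top, 45 mm from its middle to -x, 92 mm to +y (left). Axes are the plate's: y along the shaft's line, x away from the robot. The stop's upright begins 21 mm behind the tip, 34 mm wide, 54 mm high.
- shaft_mid (a point): Centre of the collar (and of mass) of a steel shaft, 0.6 kg. Along its axis x: thick journal 30 mm dia. from -78 to -18 mm, collar 44 mm dia. to +18, thin journal 20 mm dia. to +114. Starts level in a wooden saddle, axis 45 mm above the bench, uprights at -48 and +66 mm; take it by the collar. In a V-block on the plate the thick journal's axis is 43.2 mm over the plate, the thin one's too with the packing.
- vblock_a_mid (a point): Centre (20 mm up) of a steel V-block, 30 mm along its groove (x) by 50 mm (y) by 40 mm high, 0.33 kg. The 90 degree groove on top runs along x, 36 mm wide at the top, its root 22 mm above the underside. One of two alike: either may go in either place. Loose on the bench.
- vblock_b_mid (a point): Centre (20 mm up) of the other V-block, the same in every way.
- packer_mid (a point): Centre (3.5 mm up) of a flat dark steel packing plate, 45 mm (x) by 65 mm (y) by 7 mm thick, 0.15 kg, lying flat and loose on the bench.
- gauge_grip (a point): Centre of the black grip block (22 x 22 x 32 mm high) atop the dial gauge's column, 107 mm above its underside. 0.6 kg, mostly in the grey foot below, 44 (x) by 50 (y) by 28 mm high. The 36 mm dial lies face up at x = -42 mm; the plunger points along -x, 43.2 mm above the underside, ball tip at x = -88 mm when free. z is up. Stands loose on the bench.
- plunger (a joint): Spring plunger of the dial gauge, m: 0 when free (fully out), 0.012 when fully pressed in, towards the gauge's +x. It takes 0.3 N to start and about 0.8 N at half travel.
- caliper_mid (a point): A steel caliper, 68 by 215 by 10 mm, lying on the bench to the right: leave it alone.
- stapler_mid (a point): A red stapler, 135 by 34 by 41 mm, on the bench behind the granite plate: leave it alone.

How it is judged:
By the outcome, as a careful person would: the job done as asked, in the order asked, and still so for the second after the job is handed in, with the robot touching nothing.
It also fails if it takes over 128 s, if anything falls off the work surface, if the arm or the gripper's body presses on something with over 40 N, if the wrist force passes 120 N, or if a joint passes its speed limit or range.

## Working session

There is one attempt and no reset: what is moved stays moved. The work goes in short steps, Python scripts to look and compute and a tool call to move; the robot and the scene stay as the last step left them, time stands still between calls to the robot, and variables do not carry over. Pictures are saved under pics/ and viewed, on a budget of 14 in all, crops included, one or two more only if the job needs it, and the job is handed in when it is done.

Besides the shell and the picture viewer there is one more tool, called after "Request:" by a JSON object that holds its "name" and its "arguments", one argument or row to a line. move_arm: Moves the arm, as the interface text tells. Shifts and turns lie within -1 to 1; 1 stands for 25 cm of shift or 8 degrees of turn. Its arguments: {"type":"object","properties":{"series":{"type":"array","items":{"type":"number","minimum":-1,"maximum":1}}},"required":["series"]}

```bash
ls; mkdir -p pics
python3 - <<'E'
from bench import robot, imaging, job
import cv2
s=robot.observe(); print({k:s[k] for k in('t','eef_pos','tool_rot','contact_force','grip_width')}, robot.finger_overhang)
for n in('scene','top','wrist'):
    c=imaging.camera(n); cv2.imwrite(f'pics/{n}0.png',c['frame'][:,:,::-1]); print(n,c['K'],c['extrinsics'],[k for k in c])
E
```

```text
pics
{'t': 0.0, 'eef_pos': array([ 0.25031983, -0.67995392,  0.25239703]), 'tool_rot': array([[ 3.45520655e-01, -9.38410898e-01, -6.81355053e-04],
       [-9.38409842e-01, -3.45521294e-01,  1.41588783e-03],
       [-1.56410725e-03,  1.50171797e-04, -9.99998766e-01]]), 'contact_force': array([-0.24135442, -0.16745551,  0.0665611 ]), 'grip_width': 0.08570962550799548} 0.022
scene [[503.63110865   0.         328.5143735 ]
 [  0.         503.63110865 201.75178031]
 [  0.           0.           1.        ]] [[-0.55255558  0.44051877 -0.70754897 -0.63897028]
 [-0.83323703 -0.31228867  0.45628044  0.70452021]
 [-0.01995943  0.84167631  0.53961339  0.99563268]
 [ 0.          0.          0.          1.        ]] ['frame', 'K', 'extrinsics']
top [[420.91521309   0.         308.64433301]
 [  0.         420.91521309 204.53912777]
 [  0.           0.           1.        ]] [[ 2.03152058e-02  9.96678548e-01 -7.88616807e-02  4.70757715e-01]
 [-9.99792758e-01  2.03557548e-02 -2.89766362e-04 -2.51990126e-02]
 [ 1.31648512e-03  7.88512240e-02  9.96885526e-01  1.20557302e+00]
 [ 0.00000000e+00  0.00000000e+00  0.00000000e+00  1.00000000e+00]] ['frame', 'K', 'extrinsics']
wrist [[311.27022014   0.         314.67751182]
 [  0.         311.27022014 198.17476212]
 [  0.           0.           1.        ]] [[ 0.34448576  0.89568026  0.28122311  0.32252326]
 [-0.93878861  0.32941448  0.10080701 -0.6541372 ]
 [-0.00234811 -0.29873563  0.95433302  0.37426157]
 [ 0.          0.          0.          1.        ]] ['frame', 'K', 'extrinsics']
```

View pics/top0.png

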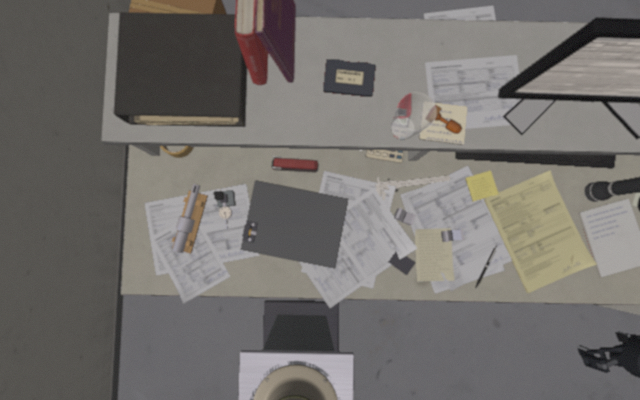

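View pics/scene0.png

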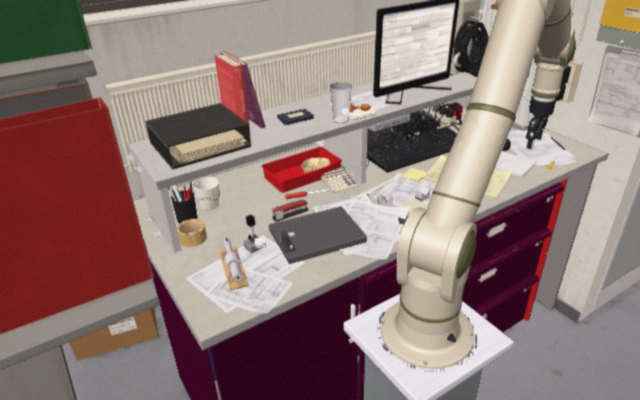

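```bash
cat > h.py <<'E'
import numpy as np, cv2
from bench import robot, imaging, job
def ray(c,u,v):
    d=np.linalg.inv(c['K'])@[u,v,1.]; d=np.array([d[0],-d[1],-d[2]])
    E=c['extrinsics']; return E[:3,3],E[:3,:3]@d
def onz(c,u,v,z=0.):
    o,d=ray(c,u,v); return o+d*(z-o[2])/d[2]
def proj(c,p):
    E=c['extrinsics']; q=E[:3,:3].T@(np.asarray(p)-E[:3,3]); q=c['K']@[q[0],-q[1],-q[2]]; return q[:2]/q[2]
def bgr(c): return c['frame'][:,:,::-1].copy()
def snap(cam,name): 
    c=imaging.camera(cam); cv2.imwrite(f'pics/{name}.png',bgr(c)); np.savez(f'pics/{name}.npz',**c); return c
def load(name): return dict(np.load(f'pics/{name}.npz'))
def st():
    s=robot.observe(); print('t',round(s['t'],2),'pos',s['eef_pos'].round(4),'yaw x',round(np.degrees(np.arctan2(s['tool_rot'][1,0],s['tool_rot'][0,0])),2),'F',np.round(s['contact_force'],1),'w',round(s['grip_width'],4)); return s
def plan(target,yaw,s=None):
    """shift in tool units & turn units from current measured pose to target TCP, yaw of tool x (deg), tool down. positive spin about tool z lowers yaw"""
    s=s or robot.observe(); R=s['tool_rot']; d=R.T@(np.asarray(target)-s['eef_pos'])/.25
    y0=np.degrees(np.arctan2(R[1,0],R[0,0])); dy=(yaw-y0+90)%180-90
    print('shift',d.round(4),'turn',round(-dy/8,3))
E
python3 - <<'E'
from h import *
c=snap('top','t1'); im=bgr(c)[150:310,130:480]
cv2.imwrite('pics/t1z.png',cv2.resize(im,(800,366),interpolation=cv2.INTER_CUBIC))
for n,u,v in [('va',402,215),('vb',447,236),('pk',402,262),('shaft',188,220),('gauge',226,200),('stop',250,232),('p1',258,180),('p2',348,195),('p3',335,265),('p4',243,250)]: print(n,onz(c,u,v,.03).round(3))
E
```

```text
va [ 0.54  -0.287  0.03 ]
vb [ 0.484 -0.412  0.03 ]
pk [ 0.409 -0.287  0.03 ]
shaft [0.514 0.311 0.03 ]
gauge [0.572 0.207 0.03 ]
stop [0.484 0.137 0.03 ]
p1 [0.63  0.119 0.03 ]
p2 [ 0.593 -0.135  0.03 ]
p3 [ 0.397 -0.101  0.03 ]
p4 [0.433 0.155 0.03 ]
```

View pics/t1z.png

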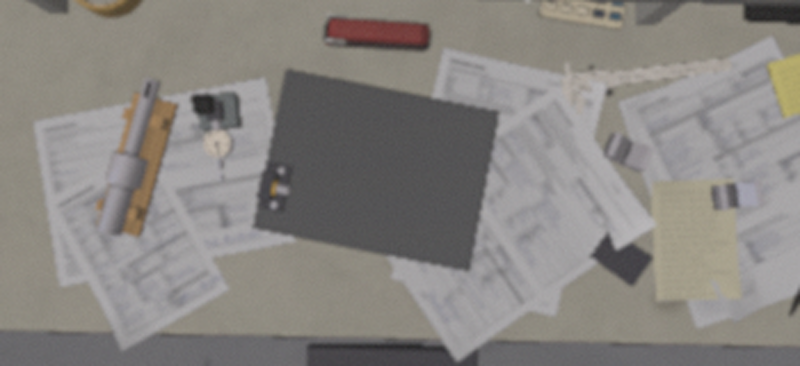

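```bash
python3 -c "
from h import *
plan([.45,-.33,.25],-30)
c=load('t1')
for z in(.3,.4,.5): print(onz(c,300,148,z).round(3))
"
```

```text
shift [-1.0382 -1.2332  0.0118] turn -4.973
[ 0.666 -0.004  0.3  ]
[ 0.644 -0.006  0.4  ]
[ 0.623 -0.008  0.5  ]
```

Request:
{"name": "move_arm", "arguments": {
  "series": [-0.148, -0.176, 0, 0, 0, -0.148, -0.176, 0, 0, 0, -0.148, -0.176, 0, 0, 0, -0.148, -0.176, 0, 0, 0]
}}

```text
t: 0.7
eef_pos: [0.3653, -0.479, 0.2533]
tool_rot: [[0.345, -0.938, 0.0], [-0.938, -0.345, -0.0], [0.0, -0.0, -1.0]]
contact_force: [1.6, -0.8, 0.2]
grip_width: 0.0858
```

Request:
{"name": "move_arm", "arguments": {
  "series": [-0.148, -0.176, 0, 0, 0, -0.148, -0.176, 0, 0, 0, -0.148, -0.176, 0, 0, 0, 0, 0, 0, 0, 0]
}}

```text
t: 1.2
eef_pos: [0.4528, -0.3262, 0.2533]
tool_rot: [[0.353, -0.936, 0.001], [-0.936, -0.353, 0.002], [-0.001, -0.002, -1.0]]
contact_force: [0.5, -1.1, 0.8]
grip_width: 0.0854
```

Request:
{"name": "move_arm", "arguments": {
  "series": [0, 0, 0, -1, 0, 0, 0, 0, -1, 0, 0, 0, 0, -1, 0, 0, 0, 0, -1, 0, 0, 0, 0, -1, 0]
}}

```text
t: 1.82
eef_pos: [0.4494, -0.3319, 0.2532]
tool_rot: [[0.87, -0.494, -0.0], [-0.494, -0.87, -0.0], [-0.0, 0.0, -1.0]]
contact_force: [-0.5, -0.8, 0.5]
grip_width: 0.0852
```

```bash
python3 -c "
from h import *
st(); c=snap('wrist','w1'); print(c['extrinsics'].round(3))
"
```

```text
t 1.82 pos [ 0.4494 -0.3319  0.2532] yaw x -29.59 F [-0.5 -0.8  0.5] w 0.0852
[[ 0.869  0.472  0.149  0.488]
 [-0.495  0.83   0.258 -0.266]
 [-0.002 -0.298  0.954  0.375]
 [ 0.     0.     0.     1.   ]]
```

View pics/w1.png

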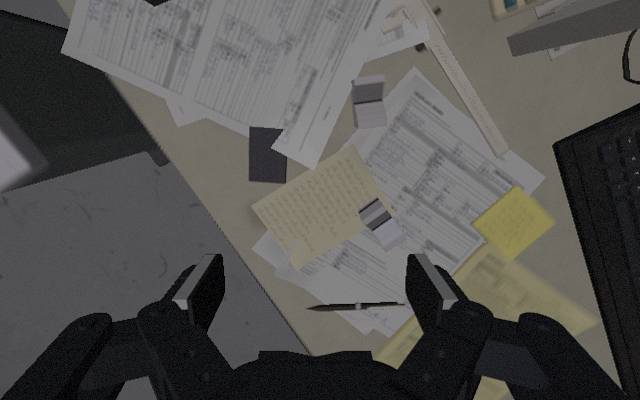

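```bash
python3 -c "
from h import *
im=cv2.imread('pics/w1.png')
a=im[65:140,330:405]; b=im[185:260,343:418]; p=im[118:193,230:305]
cv2.imwrite('pics/w1z.png',cv2.convertScaleAbs(cv2.resize(np.hstack([a,b]),(800,400),interpolation=cv2.INTER_CUBIC),alpha=1.3))
c=load('w1')
g=cv2.cvtColor(im,cv2.COLOR_BGR2GRAY); m=np.zeros_like(g); m[115:195,235:300]=(g[115:195,235:300]<75)*255
cs,_=cv2.findContours(m,0,2); k=max(cs,key=cv2.contourArea); r=cv2.boxPoints(cv2.minAreaRect(k)); print(r, cv2.contourArea(k))
w=[onz(c,*q,.007) for q in r]; print(np.round(w,4), [round(np.linalg.norm(w[i]-w[i-1]),4) for i in range(4)])
"
```

```text
[[249. 127.]
 [286. 127.]
 [286. 183.]
 [249. 183.]] 1690.5
[[ 0.407  -0.2532  0.007 ]
 [ 0.4441 -0.2743  0.007 ]
 [ 0.4095 -0.3315  0.007 ]
 [ 0.3702 -0.3091  0.007 ]] [np.float64(0.0669), np.float64(0.0428), np.float64(0.0668), np.float64(0.0452)]
```

View pics/w1z.png

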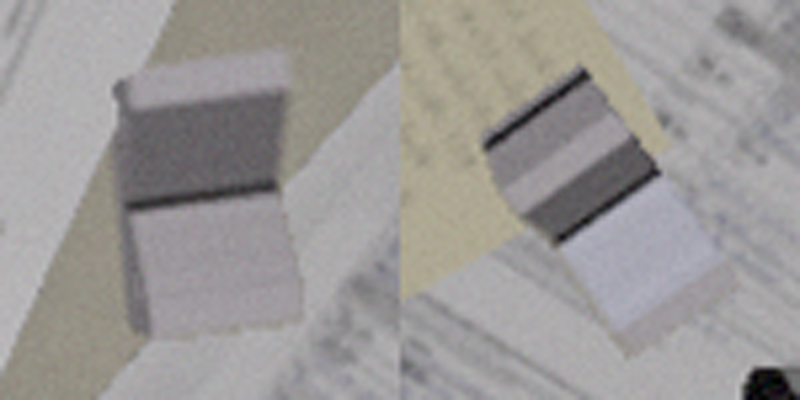

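```bash
python3 -c "
from h import *
c=load('w1')
A=np.array([(133,82),(290,50),(302,315),(152,337)])/5.333+[330,65]
B=np.array([(507,187),(612,120),(738,285),(630,355)])/5.333+[343-75,185]
for n,P in(('A',A),('B',B)):
  w=np.array([onz(c,*q,.04) for q in P]); e=w[2]+w[3]-w[0]-w[1]
  print(n,P.round(1).tolist(),w.mean(0).round(4),'sizes',[round(np.linalg.norm(w[i]-w[i-1]),4) for i in range(4)],'y-axis deg',np.degrees(np.arctan2(e[1],e[0])).round(1))
  s=robot.observe(); plan([*w.mean(0)[:2],.1],np.degrees(np.arctan2(e[1],e[0])))
"
```

```text
A [[354.9, 80.4], [384.4, 74.4], [386.6, 124.1], [358.5, 128.2]] [ 0.537  -0.2956  0.04  ] sizes [np.float64(0.0475), np.float64(0.0298), np.float64(0.0489), np.float64(0.0296)] y-axis deg -113.0
shift [ 0.2352 -0.2983  0.6125] turn 10.471
B [[363.1, 220.1], [382.8, 207.5], [406.4, 238.4], [386.1, 251.6]] [ 0.4873 -0.4304  0.04  ] sizes [np.float64(0.0497), np.float64(0.0265), np.float64(0.0489), np.float64(0.0283)] y-axis deg -82.5
shift [0.3249 0.269  0.6128] turn 6.658
```

Request:
{"name": "move_arm", "arguments": {
  "series": [0.1176, -0.149, 0, 0, 0, 0.1176, -0.149, 0, 0, 0, 0, 0, 0.05, 1, 0, 0, 0, 0.05, 1, 0, 0, 0, 0.05, 1, 0]
}}

```text
t: 2.5
eef_pos: [0.5377, -0.2963, 0.2152]
tool_rot: [[0.585, -0.811, -0.0], [-0.811, -0.585, -0.0], [0.0, 0.001, -1.0]]
contact_force: [-0.2, 1.1, 0.1]
grip_width: 0.0852
```

Request:
{"name": "move_arm", "arguments": {
  "series": [0, 0, 0.05, 1, 0, 0, 0, 0.05, 1, 0, 0, 0, 0.05, 1, 0, 0, 0, 0.05, 1, 0, 0, 0, 0.05, 1, 0]
}}

```text
t: 3.12
eef_pos: [0.5377, -0.2964, 0.1528]
tool_rot: [[-0.074, -0.997, -0.0], [-0.997, 0.074, -0.001], [0.001, 0.0, -1.0]]
contact_force: [0.0, 0.2, 0.2]
grip_width: 0.0856
```

Request:
{"name": "move_arm", "arguments": {
  "series": [0, 0, 0.05, 1, 0, 0, 0, 0.05, 1, 0, 0, 0, 0.05, 0.47, 0, 0, 0, 0, 0, 0, 0, 0, 0, 0, 0]
}}

```text
t: 3.75
eef_pos: [0.538, -0.296, 0.1161]
tool_rot: [[-0.399, -0.917, 0.0], [-0.917, 0.399, -0.0], [0.0, -0.0, -1.0]]
contact_force: [0.5, -0.3, 0.6]
grip_width: 0.0857
```

```bash
python3 -c "
from h import *
st(); plan([.537,-.2956,.028],-113); c=snap('wrist','w2')
g=bgr(c); cv2.imwrite('pics/w2z.png',cv2.resize(g,(640,400)))
"
```

```text
t 3.75 pos [ 0.538  -0.296   0.1161] yaw x -113.54 F [ 0.5 -0.3  0.6] w 0.0857
shift [2.000e-04 4.400e-03 3.523e-01] turn -0.067
```

View pics/w2z.png

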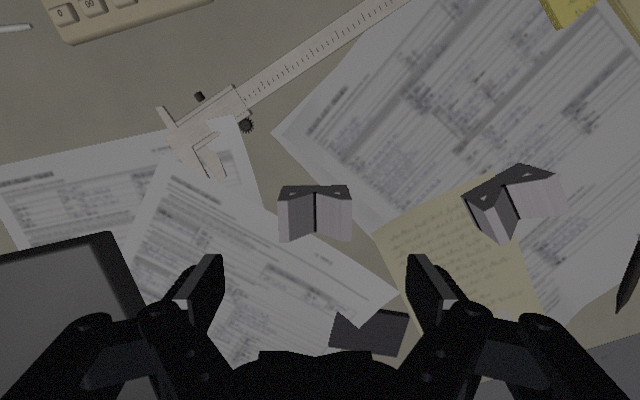

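```bash
python3 -c "
from h import *
c=load('w2')
for u,v in((315,217),(315,193),(315,241)): 
  p=onz(c,u,v,.04); print(p.round(4)); plan([*p[:2],.028],-113)
"
```

```text
[ 0.5393 -0.2967  0.04  ]
shift [ 0.0007 -0.0052  0.3531] turn -0.067
[ 0.5549 -0.3035  0.04  ]
shift [ 0.0008 -0.0731  0.3532] turn -0.067
[ 0.523  -0.2895  0.04  ]
shift [0.0007 0.0662 0.3531] turn -0.067
```

Request:
{"name": "move_arm", "arguments": {
  "series": [0, 0, 0.12, 0, 0, 0, 0, 0.12, 0, 0, 0, 0, 0.113, 0, 0, 0, 0, 0, 0, 1, 0, 0, 0, 0, 1]
}}

```text
t: 4.42
eef_pos: [0.5385, -0.2959, 0.0286]
tool_rot: [[-0.4, -0.917, 0.001], [-0.917, 0.4, -0.001], [0.0, -0.001, -1.0]]
contact_force: [-0.9, -0.3, -0.4]
grip_width: 0.0518
```

Request:
{"name": "move_arm", "arguments": {
  "series": [0, 0, 0, 0, 1, 0, 0, 0, 0, 1, 0, 0, 0, 0, 1, 0, 0, -0.2, 0, 1, 0, 0, -0.2, 0, 1]
}}

```text
t: 5.05
eef_pos: [0.5376, -0.2951, 0.1285]
tool_rot: [[-0.399, -0.917, -0.001], [-0.917, 0.399, 0.001], [-0.0, 0.001, -1.0]]
contact_force: [0.7, -0.4, -3.3]
grip_width: 0.0492
```

Request:
{"name": "move_arm", "arguments": {
  "series": [0, 0, -0.2, 0, 1, 0, 0, -0.2, 0, 1, 0, 0, -0.15, 0, 1, 0, 0, 0, 0, 1]
}}

```text
t: 5.55
eef_pos: [0.539, -0.2959, 0.2683]
tool_rot: [[-0.399, -0.917, 0.005], [-0.917, 0.399, -0.002], [-0.0, -0.006, -1.0]]
contact_force: [0.4, 0.5, -3.2]
grip_width: 0.0491
```

```bash
python3 -c "
from h import *
st(); plan([.47,-.0,.27],-188)
"
```

```text
t 5.55 pos [ 0.539  -0.2959  0.2683] yaw x -113.54 F [ 0.4  0.5 -3.2] w 0.0491
shift [-0.9749  0.7255 -0.0107] turn 9.307
```

Request:
{"name": "move_arm", "arguments": {
  "series": [-0.195, 0.145, 0, 0, 1, -0.195, 0.145, 0, 0, 1, -0.195, 0.145, 0, 0, 1, -0.195, 0.145, 0, 0, 1, -0.195, 0.145, 0, 0, 1]
}}

```text
t: 6.18
eef_pos: [0.4677, 0.0023, 0.2639]
tool_rot: [[-0.399, -0.917, -0.002], [-0.917, 0.399, -0.0], [0.001, 0.002, -1.0]]
contact_force: [1.2, 0.9, -3.1]
grip_width: 0.0492
```

Request:
{"name": "move_arm", "arguments": {
  "series": [0, 0, 0, -1, 1, 0, 0, 0, -1, 1, 0, 0, 0, -1, 1, 0, 0, 0, -1, 1, 0, 0, 0, -1, 1]
}}

```text
t: 6.8
eef_pos: [0.4682, 0.0005, 0.2638]
tool_rot: [[0.288, -0.958, -0.002], [-0.958, -0.288, -0.0], [-0.001, 0.002, -1.0]]
contact_force: [0.7, -0.2, -3.4]
grip_width: 0.0489
```

Request:
{"name": "move_arm", "arguments": {
  "series": [0, 0, 0, -1, 1, 0, 0, 0, -1, 1, 0, 0, 0, -1, 1, 0, 0, 0, -1, 1, 0, 0, 0, -1, 1]
}}

```text
t: 7.42
eef_pos: [0.4682, 0.0005, 0.2637]
tool_rot: [[0.836, -0.549, -0.003], [-0.549, -0.836, 0.0], [-0.002, 0.001, -1.0]]
contact_force: [-1.2, 0.2, -3.2]
grip_width: 0.0489
```

Request:
{"name": "move_arm", "arguments": {
  "series": [0, 0, 0, -1, 1, 0, 0, 0, -1, 1, 0, 0, 0, -1.0, 1, 0, 0, 0, -0.15, 1, 0, 0, 0, 0, 1]
}}

```text
t: 8.05
eef_pos: [0.4688, 0.0003, 0.2644]
tool_rot: [[0.989, -0.148, -0.001], [-0.148, -0.989, 0.0], [-0.001, 0.0, -1.0]]
contact_force: [-0.4, 0.3, -3.5]
grip_width: 0.0493
```

```bash
python3 -c "
from h import *
st(); snap('wrist','w3')
"
```

```text
t 8.05 pos [4.688e-01 3.000e-04 2.644e-01] yaw x -8.49 F [-0.4  0.3 -3.5] w 0.0493
```

View pics/w3.png

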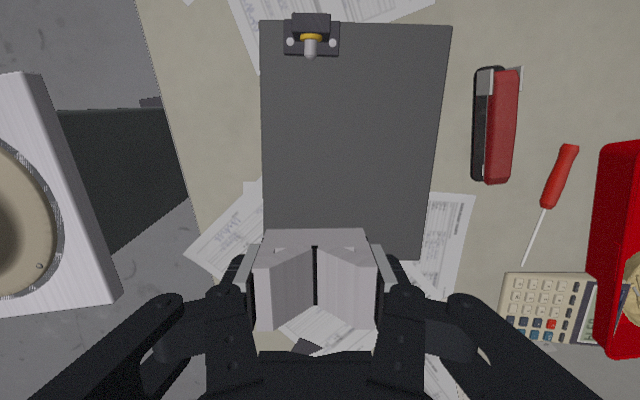

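```bash
cat >> h.py <<'E'
def edges(g,rows,lo,hi):
    """subpixel column of the strongest step in each row between lo(v),hi(v)"""
    out=[]
    for v in rows:
        a,b=lo(v),hi(v); d=np.abs(np.gradient(cv2.GaussianBlur(g,(5,5),0)[v,a:b].astype(float))); i=d.argmax()
        w=d[max(0,i-2):i+3]; out.append((a+max(0,i-2)+(w*np.arange(len(w))).sum()/w.sum(),v))
    return np.array(out)
def wline(c,P,z):
    W=np.array([onz(c,u,v,z)[:2] for u,v in P]); vx,vy,x,y=cv2.fitLine(W.astype(np.float32),cv2.DIST_HUBER,0,.01,.01).ravel()
    r=(W-[x,y])@[-vy,vx]; return np.array([x,y]),np.array([vx,vy]),r.std()
E
python3 -c "
from h import *
c=load('w3'); g=cv2.cvtColor(bgr(c),cv2.COLOR_BGR2GRAY)
L=edges(g,range(65,175,3),lambda v:245,lambda v:280)
R=edges(g,range(60,240,3),lambda v:int(452-(v-26)*.128)-15,lambda v:int(452-(v-26)*.128)+15)
T=edges(g.T.copy(),range(350,445,3),lambda v:8,lambda v:45)[:,::-1]
for n,P in(('L',L),('R',R),('T',T)):
  p,d,s=wline(c,P,.03); print(n,P[0].round(1),P[-1].round(1),p.round(4),'ang',np.degrees(np.arctan2(d[1],d[0])).round(2),'std',s.round(5)); 
  globals()[n+'l']=(p,d)
(pl,dl),(pr,dr)=Ll,Rl
n=np.array([-dl[1],dl[0]]); print('width',(pr-pl)@n)
print('tip',onz(c,311,56,.0732).round(4))
im=bgr(c)[0:80,270:350]; cv2.imwrite('pics/w3z.png',cv2.resize(im,(480,480),interpolation=cv2.INTER_CUBIC))
"
```

```text
L [258.8  65. ] [261.7 173. ] [0.4152 0.0537] ang 79.79 std 0.00018
R [448.2  60. ] [422.8 237. ] [0.6091 0.0063] ang 79.82 std 0.00012
T [350.   21.3] [443.   24.4] [0.5675 0.1394] ang -10.17 std 0.00018
width -0.1993141
tip [0.4827 0.1152 0.0732]
```

View pics/w3z.png

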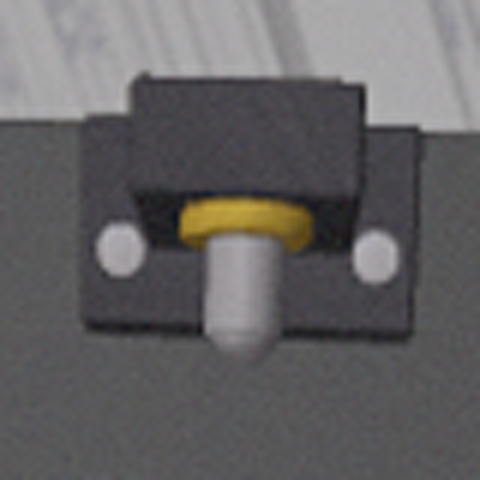

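```bash
cat >> h.py <<'E'
a=np.radians(-10.2); EX=np.array([np.cos(a),np.sin(a)]); EY=np.array([-np.sin(a),np.cos(a)]); LINE=.4538; TIP=.1947
def pl(s,t,z): return [*(s*EX+t*EY),z]
def here():
    s=robot.observe(); p=s['eef_pos'][:2]; print('plate s-LINE',round(p@EX-LINE,4),'TIP-t',round(TIP-p@EY,4))
E
python3 -c "
from h import *
st();here();plan(pl(LINE,.159,.264),-10.2);print(onz(load('w3'),310.2,59.5,.0732)[:2]@np.c_[EX,EY]-[LINE,TIP])
"
```

```text
t 8.1 pos [4.690e-01 4.000e-04 2.646e-01] yaw x -8.48 F [ 0.4 -0.4 -2.6] w 0.0491
plate s-LINE 0.0077 TIP-t 0.1113
shift [-0.0216 -0.3031  0.0023] turn 0.215
[0.0001949  0.00120835]
```

Request:
{"name": "move_arm", "arguments": {
  "series": [-0.011, -0.1515, 0, 0, 1, -0.0106, -0.1515, 0, 0, 1, 0, 0, 0.2, 0.215, 1, 0, 0, 0.2, 0, 1, 0, 0, 0.2, 0, 1]
}}

```text
t: 8.72
eef_pos: [0.4752, 0.0764, 0.1138]
tool_rot: [[0.984, -0.176, 0.001], [-0.176, -0.984, 0.0], [0.001, -0.001, -1.0]]
contact_force: [1.4, 1.4, -2.8]
grip_width: 0.0491
```

Request:
{"name": "move_arm", "arguments": {
  "series": [0, 0, 0.1, 0, 1, 0, 0, 0, 0, 1, 0, 0, 0, 0, 1]
}}

```text
t: 9.1
eef_pos: [0.4754, 0.0764, 0.0908]
tool_rot: [[0.984, -0.175, 0.001], [-0.175, -0.984, 0.0], [0.001, -0.0, -1.0]]
contact_force: [0.7, -0.1, -2.6]
grip_width: 0.0495
```

```bash
python3 -c "
from h import *
st();here();plan(pl(LINE,.159,.0590),-10.2)
"
```

```text
t 9.1 pos [0.4754 0.0764 0.0908] yaw x -10.1 F [ 0.7 -0.1 -2.6] w 0.0495
plate s-LINE 0.0005 TIP-t 0.0354
shift [-0.0023  0.0014  0.1271] turn 0.012
```

Request:
{"name": "move_arm", "arguments": {
  "series": [-0.002, 0, 0.06, 0, 1, 0, 0, 0.05, 0, 1, 0, 0, 0.017, 0, 1, 0, 0, 0, 0, 1]
}}

```text
t: 9.6
eef_pos: [0.4747, 0.0763, 0.0589]
tool_rot: [[0.985, -0.175, 0.001], [-0.175, -0.985, 0.0], [0.001, -0.0, -1.0]]
contact_force: [-0.8, -0.9, 2.2]
grip_width: 0.0492
```

```bash
python3 -c "
from h import *
st();here();here();here()
"
```

```text
t 9.6 pos [0.4747 0.0763 0.0589] yaw x -10.08 F [-0.8 -0.9  2.2] w 0.0492
plate s-LINE -0.0001 TIP-t 0.0356
plate s-LINE -0.0001 TIP-t 0.0356
plate s-LINE -0.0001 TIP-t 0.0356
```

Request:
{"name": "move_arm", "arguments": {
  "series": [0, 0, 0, 0, 0, 0, 0, 0, 0, 0, 0, 0, 0, 0, 0, 0, 0, -0.05, 0, 0, 0, 0, -0.15, 0, 0]
}}

```text
t: 10.22
eef_pos: [0.4736, 0.0762, 0.1082]
tool_rot: [[0.985, -0.174, -0.003], [-0.174, -0.985, -0.001], [-0.003, 0.001, -1.0]]
contact_force: [-0.1, 0.1, 0.8]
grip_width: 0.0856
```

Request:
{"name": "move_arm", "arguments": {
  "series": [0, 0, -0.2, 0, 0, 0, 0, -0.2, 0, 0, 0, 0, -0.2, 0, 0, 0, 0, 0, 0, 0, 0, 0, 0, 0, 0]
}}

```text
t: 10.85
eef_pos: [0.474, 0.0759, 0.2584]
tool_rot: [[0.985, -0.175, 0.0], [-0.175, -0.985, -0.0], [0.0, 0.0, -1.0]]
contact_force: [-0.1, 0.4, -0.0]
grip_width: 0.0854
```

```bash
python3 -c "
from h import *
st();c=snap('wrist','w4');g=bgr(c); cv2.imwrite('pics/w4z.png',cv2.resize(g[90:300,210:420],(600,600),interpolation=cv2.INTER_CUBIC))
"
```

```text
t 10.85 pos [0.474  0.0759 0.2584] yaw x -10.08 F [-0.1  0.4 -0. ] w 0.0854
```

View pics/w4z.png

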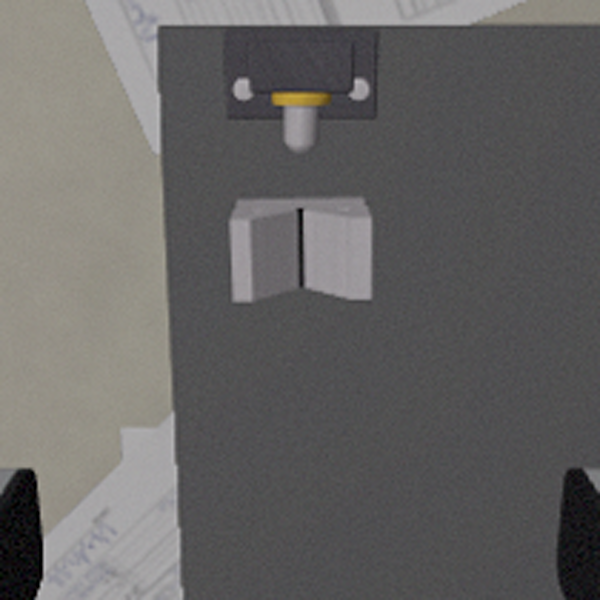

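```bash
python3 -c "
from h import *
plan([.4077,-.292,.10],58.8)
c=load('w4'); r=onz(c,210+301/2.857,90+208/2.857,.052)[:2]; r2=onz(c,210+301/2.857,90+287/2.857,.052)[:2]; t=onz(c,315,90+150/2.857,.0732)[:2]
for p in(r,r2,t): print((p@np.c_[EX,EY]-[LINE,TIP]).round(4))
"
```

```text
shift [-0.0022  1.495   0.6319] turn -8.608
[ 0.0003 -0.0229]
[ 0.0003 -0.0535]
[-0.0001  0.0013]
```

Request:
{"name": "move_arm", "arguments": {
  "series": [0, 0.21, 0, 0, 0, 0, 0.21, 0, 0, 0, 0, 0.21, 0, 0, 0, 0, 0.21, 0, 0, 0, 0, 0.21, 0, 0, 0]
}}

```text
t: 11.52
eef_pos: [0.4274, -0.1835, 0.2569]
tool_rot: [[0.985, -0.174, -0.003], [-0.174, -0.985, 0.001], [-0.003, -0.0, -1.0]]
contact_force: [0.5, -0.2, -0.3]
grip_width: 0.0857
```

Request:
{"name": "move_arm", "arguments": {
  "series": [0, 0.21, 0, 0, 0, 0, 0.21, 0, 0, 0, 0, 0.025, 0, 0, 0, 0, 0, 0.06, -1, 0, 0, 0, 0.06, -1, 0]
}}

```text
t: 12.15
eef_pos: [0.4089, -0.2907, 0.2268]
tool_rot: [[0.994, 0.109, -0.002], [0.109, -0.994, 0.001], [-0.002, -0.002, -1.0]]
contact_force: [0.0, -0.1, 0.5]
grip_width: 0.0854
```

Request:
{"name": "move_arm", "arguments": {
  "series": [0, 0, 0.06, -1, 0, 0, 0, 0.06, -1, 0, 0, 0, 0.06, -1, 0, 0, 0, 0.06, -1, 0, 0, 0, 0.06, -1, 0.1]
}}

```text
t: 12.78
eef_pos: [0.4088, -0.2903, 0.1517]
tool_rot: [[0.691, 0.723, -0.002], [0.723, -0.691, 0.002], [0.0, -0.003, -1.0]]
contact_force: [0.7, -0.7, -0.5]
grip_width: 0.0766
```

Request:
{"name": "move_arm", "arguments": {
  "series": [0, 0, 0.06, -1, 0.12, 0, 0, 0.06, -0.608, 0.12, 0, 0, 0, 0, 0.12, 0, 0, 0, 0, 0.12]
}}

```text
t: 13.28
eef_pos: [0.4092, -0.2911, 0.1231]
tool_rot: [[0.519, 0.855, -0.001], [0.855, -0.519, 0.001], [0.0, -0.001, -1.0]]
contact_force: [-0.4, -0.8, 0.5]
grip_width: 0.0753
```

```bash
python3 -c "
from h import *
st();plan([.4077,-.292,.03],58.8); c=snap('wrist','w5'); g=cv2.cvtColor(bgr(c),cv2.COLOR_BGR2GRAY)
q=proj(c,[.4077,-.292,.007]); print(q); 
for d in(-.0325,.0325):
  for e in(-.0225,.0225):
    a=np.radians(58.8); print(proj(c,[.4077+d*np.cos(a)-e*np.sin(a),-.292+d*np.sin(a)+e*np.cos(a),.007]).round(1))
"
```

```text
t 13.28 pos [ 0.4092 -0.2911  0.1231] yaw x 58.74 F [-0.4 -0.8  0.5] w 0.0753
shift [-0.0063 -0.0028  0.3725] turn -0.008
[312.71559541 199.17032034]
[273.3 225.4]
[270.9 171.7]
[352.3 225.2]
[354.3 171.5]
```

View pics/w5.png

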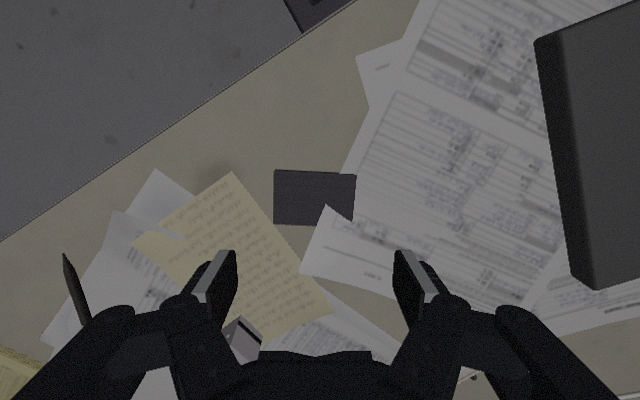

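```bash
python3 -c "
from h import *
c=load('w5'); g=cv2.cvtColor(bgr(c),cv2.COLOR_BGR2GRAY)
T=edges(g.T.copy(),range(282,348,3),lambda v:162,lambda v:186)[:,::-1]
L=edges(g,range(176,218,3),lambda v:262,lambda v:286)
R=edges(g,range(182,204,2),lambda v:348,lambda v:364)
B=edges(g.T.copy(),range(280,314,3),lambda v:216,lambda v:234)[:,::-1]
o={}
for n,P in(('T',T),('L',L),('R',R),('B',B)):
  p,d,s=wline(c,P,.007); o[n]=(p,d); print(n,p.round(4),np.degrees(np.arctan2(d[1],d[0])).round(2),s.round(5))
a=np.arctan2(*o['T'][1][::-1]); u=np.array([np.cos(a),np.sin(a)]); v=np.array([-u[1],u[0]])
l,r=o['L'][0]@u,o['R'][0]@u; t,b=o['T'][0]@v,o['B'][0]@v
print('size',abs(l-r),abs(t-b)); C=(l+r)/2*u+(t+b)/2*v; print(C,np.degrees(a)); plan([*C,.03],np.degrees(a))
"
```

```text
T [ 0.3853 -0.2834] 55.63 0.00032
L [ 0.3912 -0.3193] -33.98 4e-05
R [ 0.4207 -0.2608] -34.61 0.00011
B [ 0.4195 -0.3151] 55.4 0.00011
size 0.0649813 0.04610479
[ 0.40781718 -0.2913218 ] 55.62821
shift [-0.0031 -0.0049  0.3737] turn 0.389
```

Request:
{"name": "move_arm", "arguments": {
  "series": [-0.003, -0.005, 0.15, 0.389, 0.12, 0, 0, 0.15, 0, 0.12, 0, 0, 0.08, 0, 0.12, 0, 0, 0, 0, 0.12, 0, 0, 0, 0, 0.12]
}}

```text
t: 13.95
eef_pos: [0.4081, -0.2918, 0.0291]
tool_rot: [[0.564, 0.826, 0.001], [0.826, -0.564, -0.001], [-0.0, 0.001, -1.0]]
contact_force: [0.2, -0.6, 0.7]
grip_width: 0.0754
```

Request:
{"name": "move_arm", "arguments": {
  "series": [0, 0, 0.008, 0, 0.12, 0, 0, 0.004, 0, 0.12, 0, 0, 0, 0, 0.12]
}}

```text
t: 14.32
eef_pos: [0.4077, -0.2919, 0.0256]
tool_rot: [[0.564, 0.826, 0.0], [0.826, -0.564, -0.0], [0.0, 0.001, -1.0]]
contact_force: [0.1, -0.5, 0.1]
grip_width: 0.0751
```

Request:
{"name": "move_arm", "arguments": {
  "series": [0, 0, 0.008, 0, 0.12, 0, 0, 0, 0, 0.12]
}}

```text
t: 14.58
eef_pos: [0.4076, -0.2917, 0.0231]
tool_rot: [[0.564, 0.826, -0.0], [0.826, -0.564, 0.0], [-0.0, -0.0, -1.0]]
contact_force: [0.5, 0.1, -0.6]
grip_width: 0.0754
```

Request:
{"name": "move_arm", "arguments": {
  "series": [0, 0, 0.008, 0, 0.12, 0, 0, 0, 0, 0.12]
}}

```text
t: 14.82
eef_pos: [0.4076, -0.2916, 0.0211]
tool_rot: [[0.564, 0.826, -0.0], [0.826, -0.564, 0.0], [-0.0, -0.0, -1.0]]
contact_force: [-0.4, -0.4, -0.7]
grip_width: 0.075
```

Request:
{"name": "move_arm", "arguments": {
  "series": [0, 0, 0, 0, 0.18, 0, 0, 0, 0, 0.18, 0, 0, 0.008, 0, 0.18, 0, 0, 0, 0, 0.18]
}}

```text
t: 15.32
eef_pos: [0.4076, -0.2917, 0.0191]
tool_rot: [[0.564, 0.826, -0.0], [0.826, -0.564, 0.0], [-0.0, -0.0, -1.0]]
contact_force: [-0.6, 0.5, -0.2]
grip_width: 0.07
```

Request:
{"name": "move_arm", "arguments": {
  "series": [0, 0, 0.006, 0, 0.18, 0, 0, 0, 0, 0.18]
}}

```text
t: 15.58
eef_pos: [0.4076, -0.2917, 0.0176]
tool_rot: [[0.564, 0.826, -0.0], [0.826, -0.564, 0.0], [-0.0, -0.0, -1.0]]
contact_force: [-0.1, 0.1, 0.1]
grip_width: 0.0701
```

Request:
{"name": "move_arm", "arguments": {
  "series": [0, 0, 0.006, 0, 0.18, 0, 0, 0, 0, 0.18]
}}

```text
t: 15.82
eef_pos: [0.4076, -0.2917, 0.0162]
tool_rot: [[0.564, 0.826, -0.0], [0.826, -0.564, 0.0], [-0.0, -0.0, -1.0]]
contact_force: [0.2, -0.3, 0.2]
grip_width: 0.0702
```

Request:
{"name": "move_arm", "arguments": {
  "series": [0, 0, 0.006, 0, 0.18, 0, 0, 0, 0, 0.18]
}}

```text
t: 16.08
eef_pos: [0.4076, -0.2917, 0.0146]
tool_rot: [[0.564, 0.826, -0.0], [0.826, -0.564, 0.0], [-0.0, -0.0, -1.0]]
contact_force: [0.0, 0.8, 0.5]
grip_width: 0.0702
```

Request:
{"name": "move_arm", "arguments": {
  "series": [0, 0, 0.006, 0, 0.18, 0, 0, 0, 0, 0.18]
}}

```text
t: 16.32
eef_pos: [0.4076, -0.2918, 0.0143]
tool_rot: [[0.564, 0.826, 0.001], [0.826, -0.564, -0.001], [-0.0, 0.001, -1.0]]
contact_force: [-1.8, 1.3, 18.2]
grip_width: 0.0699
```

Request:
{"name": "move_arm", "arguments": {
  "series": [0, 0, 0.004, 0, 0.18, 0, 0, 0, 0, 0.18]
}}

```text
t: 16.58
eef_pos: [0.4076, -0.2918, 0.0142]
tool_rot: [[0.564, 0.826, 0.001], [0.826, -0.564, -0.002], [-0.001, 0.002, -1.0]]
contact_force: [-3.8, 3.4, 33.9]
grip_width: 0.0703
```

Request:
{"name": "move_arm", "arguments": {
  "series": [0, 0, -0.021, 0, 0.18, 0, 0, 0, 0, 0.18, 0, 0, 0, 0, 1, 0, 0, 0, 0, 1, 0, 0, 0, 0, 1]
}}

```text
t: 17.2
eef_pos: [0.4078, -0.2919, 0.018]
tool_rot: [[0.564, 0.826, 0.0], [0.826, -0.564, -0.001], [-0.0, 0.001, -1.0]]
contact_force: [-2.1, 0.6, 16.2]
grip_width: 0.0627
```

Request:
{"name": "move_arm", "arguments": {
  "series": [0, 0, -0.02, 0, 1, 0, 0, -0.05, 0, 1, 0, 0, -0.05, 0, 1, 0, 0, 0, 0, 1]
}}

```text
t: 17.7
eef_pos: [0.408, -0.2922, 0.0486]
tool_rot: [[0.564, 0.826, 0.002], [0.826, -0.564, -0.001], [0.0, 0.002, -1.0]]
contact_force: [-0.4, 0.2, -1.8]
grip_width: 0.0624
```

```bash
python3 -c "
from h import *
st();st();plan([.46,-.05,.20],-10.2)
"
```

```text
t 17.7 pos [ 0.408  -0.2922  0.0486] yaw x 55.65 F [-0.4  0.2 -1.8] w 0.0624
t 17.7 pos [ 0.408  -0.2922  0.0486] yaw x 55.65 F [-0.4  0.2 -1.8] w 0.0624
shift [ 0.9175 -0.3738 -0.6058] turn 8.231
```

Request:
{"name": "move_arm", "arguments": {
  "series": [0, 0, -0.2, 0, 1, 0, 0, -0.2, 0, 1, 0, 0, -0.2, 0, 1, 0.183, -0.075, 0, 0, 1, 0.183, -0.075, 0, 0, 1]
}}

```text
t: 18.32
eef_pos: [0.4282, -0.195, 0.1982]
tool_rot: [[0.567, 0.824, 0.002], [0.824, -0.567, -0.001], [0.0, 0.002, -1.0]]
contact_force: [0.2, 0.7, -2.1]
grip_width: 0.0624
```

Request:
{"name": "move_arm", "arguments": {
  "series": [0.183, -0.075, 0, 0, 1, 0.183, -0.075, 0, 0, 1, 0.183, -0.074, 0, 0, 1, 0, 0, 0, 1, 1, 0, 0, 0, 1, 1]
}}

```text
t: 18.95
eef_pos: [0.4592, -0.0493, 0.1974]
tool_rot: [[0.771, 0.636, -0.0], [0.636, -0.771, 0.0], [-0.0, -0.0, -1.0]]
contact_force: [-1.2, -0.1, -2.8]
grip_width: 0.0624
```

Request:
{"name": "move_arm", "arguments": {
  "series": [0, 0, 0, 1, 1, 0, 0, 0, 1, 1, 0, 0, 0, 1, 1, 0, 0, 0, 1, 1, 0, 0, 0, 1, 1]
}}

```text
t: 19.58
eef_pos: [0.4591, -0.0502, 0.1974]
tool_rot: [[1.0, -0.01, -0.0], [-0.01, -1.0, -0.0], [-0.0, 0.0, -1.0]]
contact_force: [0.2, 0.8, -1.1]
grip_width: 0.0626
```

Request:
{"name": "move_arm", "arguments": {
  "series": [0, 0, 0, 1, 1, 0, 0, 0, 0.231, 1, 0, 0, 0, 0, 1, 0, 0, 0, 0, 1]
}}

```text
t: 20.08
eef_pos: [0.4593, -0.0501, 0.1975]
tool_rot: [[0.985, -0.175, -0.0], [-0.175, -0.985, 0.0], [-0.0, -0.0, -1.0]]
contact_force: [0.4, 0.4, -1.6]
grip_width: 0.0626
```

```bash
python3 -c "
from h import *
st();c=snap('wrist','w6');g=bgr(c); cv2.imwrite('pics/w6z.png',cv2.convertScaleAbs(cv2.resize(g[180:400,180:450],(800,652),interpolation=cv2.INTER_CUBIC)[:600],alpha=1.6))
"
```

```text
t 20.07 pos [ 0.4593 -0.0501  0.1975] yaw x -10.05 F [ 0.4  0.4 -1.6] w 0.0626
```

View pics/w6z.png

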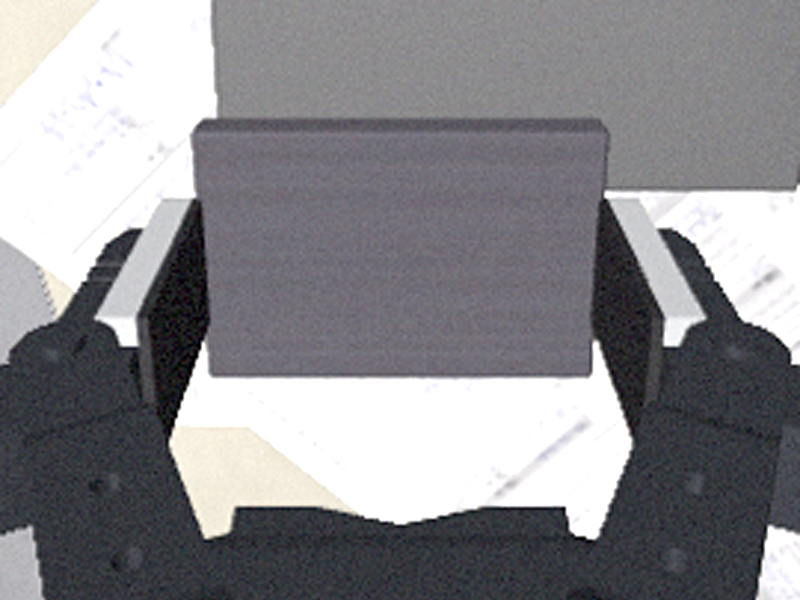

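```bash
python3 -c "
from h import *
c=load('w6'); s=st()
for v in(224.9,306.9):
  p=onz(c,315,v,.1865); print((s['tool_rot'].T@(p-s['eef_pos'])).round(4))
here();plan(pl(LINE,.0457,.1975),-10.2)
"
```

```text
t 20.12 pos [ 0.4593 -0.0502  0.1975] yaw x -10.09 F [ 0.7 -0.7 -1.8] w 0.0625
[ 0.0006 -0.0218  0.011 ]
[0.0006 0.0225 0.011 ]
plate s-LINE 0.0071 TIP-t 0.1627
shift [-0.0285 -0.055  -0.0001] turn 0.014
```

Request:
{"name": "move_arm", "arguments": {
  "series": [-0.028, -0.055, 0, 0.014, 1, 0, 0, 0.2, 0, 1, 0, 0, 0.2, 0, 1, 0, 0, 0.14, 0, 1, 0, 0, 0, 0, 1]
}}

```text
t: 20.75
eef_pos: [0.4536, -0.0342, 0.0607]
tool_rot: [[0.984, -0.177, -0.005], [-0.177, -0.984, 0.0], [-0.005, 0.001, -1.0]]
contact_force: [-0.3, -0.9, -1.5]
grip_width: 0.0623
```

Request:
{"name": "move_arm", "arguments": {
  "series": [0, 0, 0.03, 0, 1, 0, 0, 0.016, 0, 1, 0, 0, 0, 0, 1, 0, 0, 0, 0, 1]
}}

```text
t: 21.25
eef_pos: [0.4552, -0.0354, 0.0516]
tool_rot: [[0.984, -0.179, 0.001], [-0.179, -0.984, 0.0], [0.001, -0.0, -1.0]]
contact_force: [0.3, 0.5, -1.8]
grip_width: 0.0624
```

```bash
python3 -c "
from h import *
st();here()
"
```

```text
t 21.25 pos [ 0.4552 -0.0354  0.0516] yaw x -10.28 F [ 0.3  0.5 -1.8] w 0.0624
plate s-LINE 0.0005 TIP-t 0.1489
```

Request:
{"name": "move_arm", "arguments": {
  "series": [-0.002, 0, 0.009, 0, 1, 0, 0, 0, 0, 1]
}}

```text
t: 21.5
eef_pos: [0.4543, -0.0352, 0.0487]
tool_rot: [[0.984, -0.178, -0.0], [-0.178, -0.984, -0.0], [-0.0, 0.0, -1.0]]
contact_force: [-0.8, -0.4, -1.1]
grip_width: 0.0625
```

Request:
{"name": "move_arm", "arguments": {
  "series": [0, 0, 0.005, 0, 1, 0, 0, 0, 0, 1]
}}

```text
t: 21.75
eef_pos: [0.4544, -0.0353, 0.0482]
tool_rot: [[0.984, -0.178, 0.001], [-0.178, -0.984, -0.0], [0.001, 0.0, -1.0]]
contact_force: [-0.8, -0.0, 12.3]
grip_width: 0.0626
```

Request:
{"name": "move_arm", "arguments": {
  "series": [0, 0, -0.003, 0, 0.1, 0, 0, 0, 0, 0, 0, 0, 0, 0, 0, 0, 0, -0.08, 0, 0, 0, 0, -0.2, 0, 0]
}}

```text
t: 22.38
eef_pos: [0.4536, -0.035, 0.1174]
tool_rot: [[0.984, -0.178, -0.004], [-0.178, -0.984, -0.0], [-0.004, 0.001, -1.0]]
contact_force: [0.4, -0.1, -0.6]
grip_width: 0.0852
```

Request:
{"name": "move_arm", "arguments": {
  "series": [0, 0, -0.2, 0, 0, 0, 0, -0.2, 0, 0, 0, 0, -0.1, 0, 0, 0, 0, 0, 0, 0, 0, 0, 0, 0, 0]
}}

```text
t: 23.0
eef_pos: [0.4539, -0.0353, 0.2425]
tool_rot: [[0.984, -0.178, -0.001], [-0.178, -0.984, -0.0], [-0.001, 0.0, -1.0]]
contact_force: [-0.4, 0.2, -0.0]
grip_width: 0.0855
```

```bash
python3 -c "
from h import *
st();c=snap('wrist','w7'); g=cv2.cvtColor(bgr(c),cv2.COLOR_BGR2GRAY)
cv2.imwrite('pics/w7z.png',cv2.convertScaleAbs(cv2.resize(g[0:300,170:470],(600,600),interpolation=cv2.INTER_CUBIC),alpha=2))
P=pl(LINE,.0457,0); plan([.4873,-.4304,.2],-82.5)
for d in(-.0325,.0325):
  for e in(-.0225,.0225): print(proj(c,pl(LINE+d,.0457+e,.037)).round(1))
"
```

```text
t 23.0 pos [ 0.4539 -0.0353  0.2425] yaw x -10.28 F [-0.4  0.2 -0. ] w 0.0855
shift [0.4139 1.5313 0.1685] turn 9.029
[285.8 195. ]
[284.5 154.2]
[345.  194.9]
[346.1 154. ]
```

View pics/w7z.png

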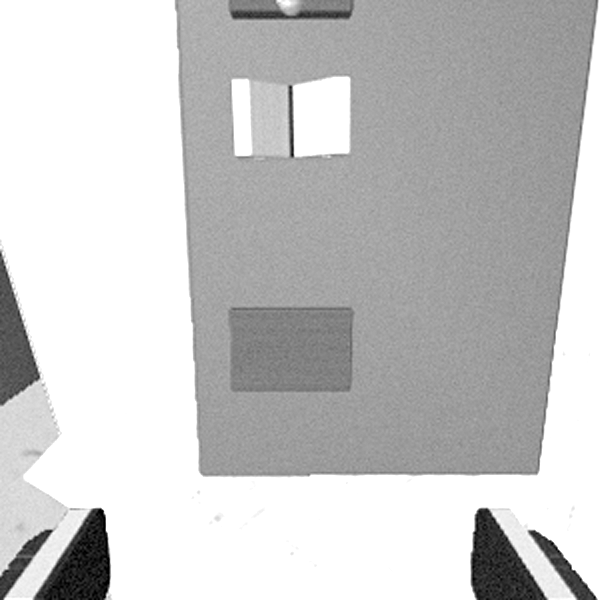

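Request:
{"name": "move_arm", "arguments": {
  "series": [0.059, 0.2188, 0, 0, 0, 0.059, 0.2188, 0, 0, 0, 0.059, 0.2188, 0, 0, 0, 0.059, 0.2188, 0, 0, 0, 0.059, 0.2188, 0, 0, 0]
}}

```text
t: 23.68
eef_pos: [0.4778, -0.319, 0.2415]
tool_rot: [[0.984, -0.178, -0.002], [-0.178, -0.984, 0.001], [-0.002, -0.001, -1.0]]
contact_force: [1.2, 0.8, -0.0]
grip_width: 0.0854
```

Request:
{"name": "move_arm", "arguments": {
  "series": [0.059, 0.2188, 0, 0, 0, 0.059, 0.2188, 0, 0, 0, 0, 0, 0.05, 1, 0, 0, 0, 0.05, 1, 0, 0, 0, 0.05, 1, 0]
}}

```text
t: 24.3
eef_pos: [0.4871, -0.4301, 0.2031]
tool_rot: [[0.824, -0.567, -0.003], [-0.567, -0.824, 0.002], [-0.003, 0.0, -1.0]]
contact_force: [-0.2, 0.6, -0.4]
grip_width: 0.0848
```

Request:
{"name": "move_arm", "arguments": {
  "series": [0, 0, 0.05, 1, 0, 0, 0, 0.05, 1, 0, 0, 0, 0.05, 1, 0, 0, 0, 0.05, 1, 0, 0, 0, 0.05, 1, 0]
}}

```text
t: 24.92
eef_pos: [0.4871, -0.4298, 0.1408]
tool_rot: [[0.267, -0.964, -0.003], [-0.964, -0.267, 0.001], [-0.002, 0.002, -1.0]]
contact_force: [-0.7, 0.1, 0.1]
grip_width: 0.0854
```

Request:
{"name": "move_arm", "arguments": {
  "series": [0, 0, 0.05, 1.0, 0, 0, 0, 0, 0.029, 0, 0, 0, 0, 0, 0, 0, 0, 0, 0, 0]
}}

```text
t: 25.42
eef_pos: [0.4878, -0.4306, 0.131]
tool_rot: [[0.132, -0.991, 0.0], [-0.991, -0.132, -0.0], [0.0, -0.0, -1.0]]
contact_force: [0.9, -0.6, -0.8]
grip_width: 0.0858
```

```bash
python3 -c "
from h import *
st();plan([.4873,-.4304,.028],-82.5); c=snap('wrist','w8'); g=bgr(c)[130:330,215:415]; cv2.imwrite('pics/w8z.png',cv2.resize(g,(600,600),interpolation=cv2.INTER_CUBIC))
"
```

```text
t 25.43 pos [ 0.4878 -0.4306  0.131 ] yaw x -82.41 F [ 0.9 -0.6 -0.8] w 0.0858
shift [-0.0011  0.0019  0.4119] turn 0.011
```

View pics/w8z.png

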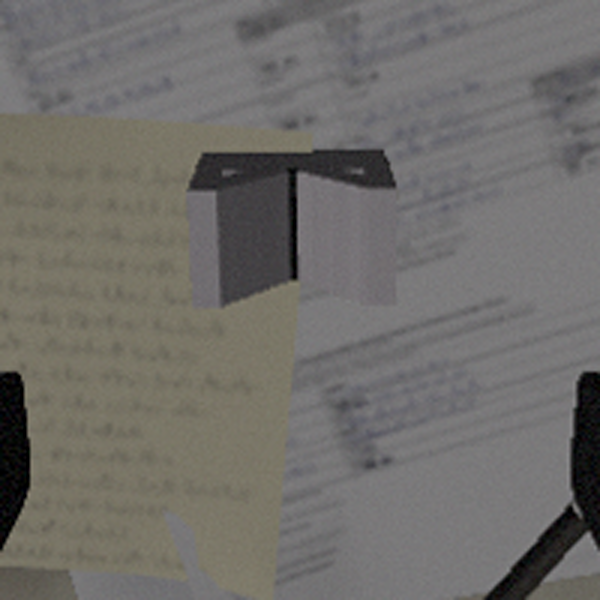

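```bash
python3 -c "
from h import *
c=load('w8'); W=[onz(c,215+x/3,130+y/3,.04) for x,y in((189,190),(395,187),(395,304),(191,305))]; C=np.mean(W,0)
print([round(np.linalg.norm(W[i]-W[i-1]),4) for i in range(4)],C.round(4)); plan([*C[:2],.028],-82.4)
"
```

```text
[np.float64(0.0296), np.float64(0.0489), np.float64(0.0301), np.float64(0.0504)] [ 0.4868 -0.4293  0.04  ]
shift [-0.0061  0.0033  0.4124] turn -0.005
```

Request:
{"name": "move_arm", "arguments": {
  "series": [-0.006, 0.003, 0.15, 0, 0, 0, 0, 0.15, 0, 0, 0, 0, 0.11, 0, 0, 0, 0, 0, 0, 0, 0, 0, 0, 0, 1]
}}

```text
t: 26.1
eef_pos: [0.4871, -0.4296, 0.0294]
tool_rot: [[0.131, -0.991, 0.001], [-0.991, -0.131, -0.001], [0.001, -0.001, -1.0]]
contact_force: [0.0, 0.6, -0.1]
grip_width: 0.0698
```

Request:
{"name": "move_arm", "arguments": {
  "series": [0, 0, 0, 0, 1, 0, 0, 0, 0, 1, 0, 0, 0, 0, 1, 0, 0, 0, 0, 1]
}}

```text
t: 26.6
eef_pos: [0.4875, -0.4296, 0.03]
tool_rot: [[0.13, -0.991, 0.002], [-0.991, -0.131, -0.002], [0.002, -0.002, -1.0]]
contact_force: [-0.3, 0.1, 5.3]
grip_width: 0.0493
```

Request:
{"name": "move_arm", "arguments": {
  "series": [0, 0, -0.15, 0, 1, 0, 0, -0.2, 0, 1, 0, 0, -0.2, 0, 1, 0, 0, -0.15, 0, 1, 0, 0, 0, 0, 1]
}}

```text
t: 27.22
eef_pos: [0.4878, -0.43, 0.207]
tool_rot: [[0.13, -0.991, 0.005], [-0.991, -0.131, -0.004], [0.004, -0.004, -1.0]]
contact_force: [-0.2, 0.5, -3.7]
grip_width: 0.0491
```

```bash
python3 -c "
from h import *
st();plan(pl(LINE,.0457,.2),-10.2)
"
```

```text
t 27.23 pos [ 0.4878 -0.43    0.207 ] yaw x -82.5 F [-0.2  0.5 -3.7] w 0.0491
shift [-1.5822 -0.0748  0.0216] turn -9.038
```

Request:
{"name": "move_arm", "arguments": {
  "series": [-0.226, -0.0107, 0, 0, 1, -0.226, -0.0107, 0, 0, 1, -0.226, -0.0107, 0, 0, 1, -0.226, -0.0107, 0, 0, 1, -0.226, -0.0107, 0, 0, 1]
}}

```text
t: 27.85
eef_pos: [0.4622, -0.1452, 0.2024]
tool_rot: [[0.131, -0.991, -0.001], [-0.991, -0.131, 0.0], [-0.0, 0.001, -1.0]]
contact_force: [1.2, 0.9, -3.1]
grip_width: 0.0493
```

Request:
{"name": "move_arm", "arguments": {
  "series": [-0.226, -0.0107, 0, 0, 1, -0.226, -0.0107, 0, 0, 1, 0, 0, 0, -1, 1, 0, 0, 0, -1, 1, 0, 0, 0, -1, 1]
}}

```text
t: 28.48
eef_pos: [0.4529, -0.0339, 0.2025]
tool_rot: [[0.527, -0.85, -0.002], [-0.85, -0.527, -0.0], [-0.001, 0.001, -1.0]]
contact_force: [-0.6, 0.3, -3.3]
grip_width: 0.0489
```

Request:
{"name": "move_arm", "arguments": {
  "series": [0, 0, 0, -1, 1, 0, 0, 0, -1, 1, 0, 0, 0, -1, 1, 0, 0, 0, -1, 1, 0, 0, 0, -1, 1]
}}

```text
t: 29.1
eef_pos: [0.4529, -0.0344, 0.2024]
tool_rot: [[0.95, -0.313, -0.002], [-0.313, -0.95, 0.0], [-0.002, 0.0, -1.0]]
contact_force: [0.6, -0.5, -3.5]
grip_width: 0.0489
```

Request:
{"name": "move_arm", "arguments": {
  "series": [0, 0, 0, -1, 1, 0, 0, 0, -0.038, 1, 0, 0, 0, 0, 1, 0, 0, 0, 0, 1]
}}

```text
t: 29.6
eef_pos: [0.4536, -0.0344, 0.2031]
tool_rot: [[0.984, -0.179, -0.0], [-0.179, -0.984, -0.0], [-0.0, 0.0, -1.0]]
contact_force: [0.0, -0.2, -3.7]
grip_width: 0.0494
```

```bash
python3 -c "
from h import *
s=st();plan(pl(LINE,.0457,.0675),-10.2); c=snap('wrist','w9'); g=cv2.cvtColor(bgr(c),cv2.COLOR_BGR2GRAY)
# column profiles of held block near its flat left rim
R=s['tool_rot']
for x in(-.0215,.0215):
  for y in(-.015,.015): print(proj(c,s['eef_pos']+R@[x,y,-.0105]).round(1))
for u in (250,262,270,360,368,380): print(u,[ (v,int(g[v,u])) for v in range(220,345,3) if abs(int(g[v+2,u])-int(g[v-2,u]))>25])
"
```

```text
t 29.6 pos [ 0.4536 -0.0344  0.2031] yaw x -10.3 F [ 0.  -0.2 -3.7] w 0.0494
shift [0.0051 0.0029 0.5424] turn -0.012
[259.6 261. ]
[263.3 323.7]
[367.2 261. ]
[363.8 323.7]
250 [(244, 124), (268, 125), (271, 44)]
262 [(220, 169), (235, 144), (238, 79)]
270 [(226, 115)]
360 [(226, 132), (262, 125)]
368 [(238, 67), (241, 122), (262, 128), (337, 164), (343, 146)]
380 [(244, 87), (271, 109), (274, 28)]
```

Request:
{"name": "move_arm", "arguments": {
  "series": [0.005, 0.003, 0.2, 0, 1, 0, 0, 0.2, 0, 1, 0, 0, 0.1, 0, 1, 0, 0, 0, 0, 1, 0, 0, 0, 0, 1]
}}

```text
t: 30.28
eef_pos: [0.4553, -0.0354, 0.079]
tool_rot: [[0.984, -0.177, 0.001], [-0.177, -0.984, -0.0], [0.001, 0.0, -1.0]]
contact_force: [0.3, -0.0, -2.5]
grip_width: 0.0492
```

```bash
python3 -c "
from h import *
st();plan(pl(LINE,.0457,.067),-10.2)
"
```

```text
t 30.27 pos [ 0.4553 -0.0354  0.079 ] yaw x -10.22 F [ 0.3 -0.  -2.5] w 0.0492
shift [-0.0023  0.0004  0.0479] turn -0.003
```

Request:
{"name": "move_arm", "arguments": {
  "series": [-0.002, 0, 0.03, 0, 1, 0, 0, 0.012, 0, 1, 0, 0, 0, 0, 1]
}}

```text
t: 30.65
eef_pos: [0.4544, -0.0353, 0.0679]
tool_rot: [[0.984, -0.177, 0.0], [-0.177, -0.984, -0.0], [0.0, -0.0, -1.0]]
contact_force: [0.4, -0.1, -3.0]
grip_width: 0.0492
```

Request:
{"name": "move_arm", "arguments": {
  "series": [0, 0, 0.005, 0, 1, 0, 0, 0, 0, 1]
}}

```text
t: 30.9
eef_pos: [0.4545, -0.0353, 0.0669]
tool_rot: [[0.984, -0.177, 0.001], [-0.177, -0.984, -0.0], [0.001, -0.0, -1.0]]
contact_force: [-1.1, -0.3, 3.8]
grip_width: 0.0492
```

```bash
python3 -c "
from h import *
st();here()
"
```

```text
t 30.9 pos [ 0.4545 -0.0353  0.0669] yaw x -10.21 F [-1.1 -0.3  3.8] w 0.0492
plate s-LINE -0.0003 TIP-t 0.149
```

Request:
{"name": "move_arm", "arguments": {
  "series": [0, 0, 0, 0, 0, 0, 0, 0, 0, 0, 0, 0, 0, 0, 0, 0, 0, -0.05, 0, 0, 0, 0, -0.2, 0, 0]
}}

```text
t: 31.52
eef_pos: [0.4534, -0.0352, 0.1285]
tool_rot: [[0.984, -0.177, -0.005], [-0.177, -0.984, -0.0], [-0.005, 0.001, -1.0]]
contact_force: [1.0, -0.0, 1.3]
grip_width: 0.0855
```

Request:
{"name": "move_arm", "arguments": {
  "series": [0, 0, -0.2, 0, 0, 0, 0, -0.2, 0, 0, 0, 0, -0.17, 0, 0, 0, 0, 0, 0, 0, 0, 0, 0, 0, 0]
}}

```text
t: 32.15
eef_pos: [0.4538, -0.0354, 0.2717]
tool_rot: [[0.984, -0.177, 0.0], [-0.177, -0.984, -0.0], [0.0, 0.0, -1.0]]
contact_force: [0.2, -0.3, -0.6]
grip_width: 0.0858
```

```bash
python3 -c "
from h import *
st();snap('wrist','w10');plan([.5,.20,.27],-10.2)
"
```

```text
t 32.15 pos [ 0.4538 -0.0354  0.2717] yaw x -10.21 F [ 0.2 -0.3 -0.6] w 0.0858
shift [ 0.0157 -0.9596  0.0039] turn -0.0
```

Request:
{"name": "move_arm", "arguments": {
  "series": [0.004, -0.24, 0, 0, 0, 0.004, -0.24, 0, 0, 0, 0.004, -0.24, 0, 0, 0, 0.004, -0.24, 0, 0, 0, 0, 0, 0, 0, 0]
}}

```text
t: 32.83
eef_pos: [0.5002, 0.2054, 0.2698]
tool_rot: [[0.985, -0.17, -0.002], [-0.17, -0.985, 0.001], [-0.003, -0.001, -1.0]]
contact_force: [-0.3, -0.8, 0.4]
grip_width: 0.0856
```

```bash
python3 -c "
from h import *
st();c=snap('wrist','w11'); a=bgr(load('w10')); b=bgr(c)
z=cv2.resize(a[0:260,215:415],(307,400)); cv2.imwrite('pics/w11z.png',np.hstack([cv2.resize(b[0:400,100:592],(492,400)),z]))
"
```

```text
t 32.83 pos [0.5002 0.2054 0.2698] yaw x -9.78 F [-0.3 -0.8  0.4] w 0.0856
```

View pics/w11z.png

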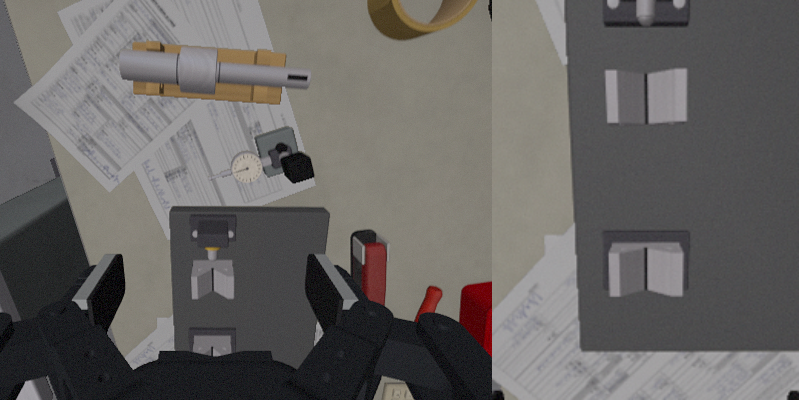

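```bash
python3 -c "
from h import *
c=load('w11'); im=bgr(c); hs=cv2.cvtColor(cv2.GaussianBlur(im,(3,3),0),cv2.COLOR_BGR2HSV); S=hs[:,:,1]
print(hs[69,298],hs[100,300],hs[64,245],hs[60,100])
m=(S<55).astype(np.uint8)
pts=[]
for u in list(range(238,272,3))+list(range(282,312,3))+list(range(322,384,4)):
  col=m[:,u]; y=68+int((u-298)*.09); a=b=y
  while col[a-1]: a-=1
  while col[b+1]: b+=1
  pts.append((u,(a+b)/2,b-a+1))
print(pts)
g=cv2.cvtColor(im,cv2.COLOR_BGR2GRAY)
for dy in(-12,-6,0,6,12): print(dy,[int(x) for x in g[69+dy,272:324]])
"
```

```text
[143   7 148] [150   2 155] [132   9 144] [120  10 103]
[(238, 65.5, 30), (241, 65.5, 30), (244, 66.0, 31), (247, 66.0, 31), (250, 66.0, 31), (253, 66.0, 31), (256, 67.0, 31), (259, 67.0, 31), (262, 67.0, 31), (265, 67.5, 30), (268, 68.0, 31), (271, 68.0, 31), (282, 40.5, 102), (285, 36.5, 110), (288, 30.0, 123), (291, 40.5, 104), (294, 40.0, 105), (297, 44.0, 97), (300, 31.5, 122), (303, 34.0, 117), (306, 33.5, 120), (309, 45.0, 97), (322, 72.0, 21), (326, 72.5, 20), (330, 72.5, 20), (334, 73.0, 21), (338, 73.5, 20), (342, 73.5, 20), (346, 73.5, 20), (350, 74.5, 20), (354, 74.5, 20), (358, 74.5, 20), (362, 75.0, 21), (366, 75.5, 20), (370, 75.5, 20), (374, 76.0, 21), (378, 76.5, 20), (382, 114.0, 95)]
-12 [141, 140, 138, 140, 139, 82, 109, 129, 149, 154, 153, 154, 151, 152, 148, 149, 150, 153, 154, 152, 147, 150, 150, 149, 150, 150, 151, 151, 150, 147, 147, 145, 146, 145, 148, 153, 153, 150, 148, 146, 144, 146, 149, 148, 126, 105, 117, 119, 123, 118, 118, 119]
-6 [149, 147, 148, 152, 108, 89, 146, 142, 139, 145, 145, 146, 151, 150, 150, 149, 148, 149, 150, 152, 152, 154, 148, 150, 1
[... 204 characters left out ...]
141, 141, 140, 141, 139, 141, 140, 143, 145, 145, 143, 141, 143, 145, 143, 144, 145, 148, 147, 148, 148, 144, 144, 143, 145, 150, 149, 156, 154, 155, 140, 109, 139, 138, 74, 126, 140, 142, 141]
6 [117, 119, 121, 121, 71, 87, 116, 124, 122, 123, 126, 127, 127, 126, 126, 126, 126, 125, 128, 128, 129, 128, 128, 127, 131, 127, 128, 132, 132, 131, 131, 129, 130, 130, 125, 128, 129, 134, 139, 136, 136, 137, 136, 106, 115, 114, 83, 70, 112, 113, 113, 113]
12 [84, 85, 83, 87, 63, 38, 83, 111, 107, 104, 103, 106, 102, 101, 105, 108, 111, 106, 105, 106, 111, 106, 108, 111, 107, 111, 115, 108, 107, 113, 110, 111, 109, 115, 117, 117, 118, 118, 116, 117, 116, 113, 121, 85, 78, 84, 42, 68, 79, 75, 81, 76]
```

```bash
python3 -c "
from h import *
c=load('w11')
P=[(238,65.5),(244,66),(250,66),(256,67),(262,67),(268,68),(322,72),(326,72.5),(334,73),(342,73.5),(350,74.5),(358,74.7),(366,75.5),(378,76.5)]
p,d,s=wline(c,P,.045); d=d*np.sign(d[0]); print(p,d,np.degrees(np.arctan2(d[1],d[0])),s)
W=[onz(c,u,69,.067)[:2] for u in(277.5,316)]; t=[(w-p)@d for w in W]; print('collar len',t[1]-t[0]); C=p+d*np.mean(t); print('mid',C)
e=[(onz(c,u,v,.055)[:2]-C)@d for u,v in((221.5,63),(411,78))]; print('ends',e)
yaw=np.degrees(np.arctan2(d[1],d[0]))+90; print('jaw yaw',yaw); plan([*C,.14],yaw)
"
```

```text
[0.521811  0.3083961] [ 0.97002214 -0.2430166 ] -14.064651 0.00017257895680668854
collar len 0.037162866525649284
mid [0.50122439 0.3135536 ]
ends [np.float64(-0.07606382452999863), np.float64(0.11483789377935744)]
jaw yaw 75.93535
shift [-0.0706 -0.4403  0.5185] turn -10.736
```

Request:
{"name": "move_arm", "arguments": {
  "series": [-0.034, -0.22, 0, 0, 0, -0.034, -0.22, 0, 0, 0, 0, 0, 0.05, -1, 0, 0, 0, 0.05, -1, 0, 0, 0, 0.05, -1, 0]
}}

```text
t: 33.5
eef_pos: [0.5033, 0.3094, 0.2325]
tool_rot: [[0.97, 0.242, -0.002], [0.242, -0.97, -0.002], [-0.002, 0.002, -1.0]]
contact_force: [0.8, -0.3, 1.6]
grip_width: 0.0855
```

Request:
{"name": "move_arm", "arguments": {
  "series": [0, 0, 0.05, -1, 0, 0, 0, 0.05, -1, 0, 0, 0, 0.05, -1, 0, 0, 0, 0.05, -1, 0, 0, 0, 0.05, -1, 0]
}}

```text
t: 34.12
eef_pos: [0.5035, 0.309, 0.1701]
tool_rot: [[0.588, 0.809, -0.002], [0.809, -0.588, -0.002], [-0.003, -0.0, -1.0]]
contact_force: [-0.6, -0.7, 0.4]
grip_width: 0.0855
```

Request:
{"name": "move_arm", "arguments": {
  "series": [0, 0, 0.05, -1, 0, 0, 0, 0.05, -1, 0, 0, 0, 0, -0.736, 0, 0, 0, 0, 0, 0, 0, 0, 0, 0, 0]
}}

```text
t: 34.75
eef_pos: [0.5036, 0.3104, 0.1462]
tool_rot: [[0.25, 0.968, -0.001], [0.968, -0.25, -0.001], [-0.001, -0.0, -1.0]]
contact_force: [0.2, -0.3, 0.0]
grip_width: 0.0853
```

```bash
python3 -c "
from h import *
s=st();plan([.5019,.3134,.052],75.94); c=snap('wrist','w12'); g=bgr(c)
d=np.array([.97,-.243,0])
for k in(-.078,-.018,.018,.114): print(k,proj(c,np.array([.5019,.3134,.045])+d*k).round(1))
cv2.imwrite('pics/w12z.png',cv2.resize(g[80:400,200:440],(450,600),interpolation=cv2.INTER_CUBIC))
"
```

```text
t 34.75 pos [0.5036 0.3104 0.1462] yaw x 75.5 F [ 0.2 -0.3  0. ] w 0.0853
shift [ 0.0103 -0.0096  0.3767] turn -0.055
-0.078 [317.7  93.7]
-0.018 [318.2 179.6]
0.018 [318.4 225.1]
0.114 [319.  328.6]
```

View pics/w12z.png

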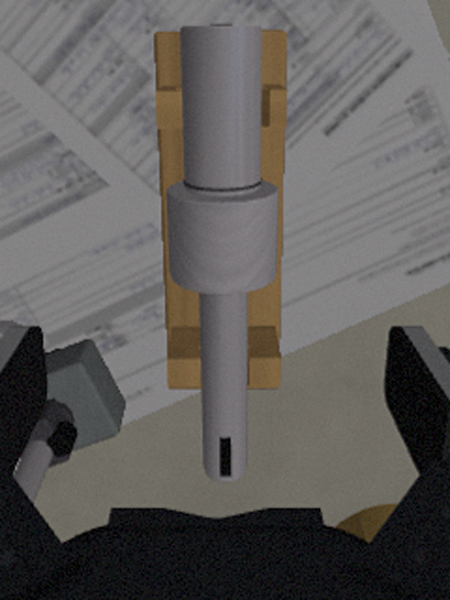

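```bash
python3 -c "
from h import *
s=robot.observe();c=load('w12');d=np.array([.97,-.243,0])
for k in(-.018,.018,.114): print(k,proj(c,np.array([.5019,.3134,.067 if abs(k)<.1 else .055])+d*k).round(1))
c1=load('w11'); R=s['tool_rot']
for n,u,v,z in(('grip',397,167,.11),('foot1',378,150,.028),('dial',345,167,.05),('tip',308,180,.043)):
  p=onz(c1,u,v,z); print(n,p.round(4),(R.T@(p-[.5019,.3134,.052])).round(4))
"
```

```text
-0.018 [318.5 187.5]
0.018 [318.7 236.9]
0.114 [319.1 337. ]
grip [0.5777 0.2106 0.11  ] [-0.0807  0.0991 -0.058 ]
foot1 [0.5763 0.2143 0.028 ] [-0.0774  0.0968  0.024 ]
dial [0.5343 0.2057 0.05  ] [-0.0963  0.0582  0.002 ]
tip [0.4905 0.1963 0.043 ] [-0.1162  0.0182  0.0091]
```

Request:
{"name": "move_arm", "arguments": {
  "series": [0.01, -0.0096, 0, -0.055, 0, 0, 0, 0.15, 0, 0, 0, 0, 0.15, 0, 0, 0, 0, 0.077, 0, 0, 0, 0, 0, 0, 0]
}}

```text
t: 35.42
eef_pos: [0.5012, 0.3145, 0.0514]
tool_rot: [[0.239, 0.971, -0.002], [0.971, -0.239, -0.001], [-0.002, -0.001, -1.0]]
contact_force: [0.7, -0.4, 1.3]
grip_width: 0.0856
```

```bash
python3 -c "
from h import *
s=st();plan([.5019,.3134,.052],75.94)"
```

```text
t 35.42 pos [0.5012 0.3145 0.0514] yaw x 76.17 F [ 0.7 -0.4  1.3] w 0.0856
shift [-0.0037  0.0037 -0.0024] turn 0.028
```

Request:
{"name": "move_arm", "arguments": {
  "series": [-0.0037, 0.0037, 0, 0.028, 0, 0, 0, 0, 0, 0.3, 0, 0, 0, 0, 1, 0, 0, 0, 0, 1, 0, 0, 0, 0, 1]
}}

```text
t: 36.05
eef_pos: [0.5029, 0.3136, 0.0532]
tool_rot: [[0.244, 0.97, 0.001], [0.97, -0.244, 0.001], [0.001, 0.001, -1.0]]
contact_force: [-0.5, 0.1, 6.9]
grip_width: 0.0424
```

Request:
{"name": "move_arm", "arguments": {
  "series": [0, 0, 0, 0, 1, 0, 0, 0, 0, 1]
}}

```text
t: 36.3
eef_pos: [0.5029, 0.3136, 0.0532]
tool_rot: [[0.244, 0.97, 0.001], [0.97, -0.244, 0.001], [0.001, 0.001, -1.0]]
contact_force: [-0.7, -0.8, 7.4]
grip_width: 0.0427
```

```bash
python3 -c "
from h import *
s=st();plan([.5019,.3134,.052],75.94)"
```

```text
t 36.3 pos [0.5029 0.3136 0.0532] yaw x 75.9 F [-0.7 -0.8  7.4] w 0.0427
shift [-0.0018 -0.0038  0.0048] turn -0.004
```

Request:
{"name": "move_arm", "arguments": {
  "series": [0, 0, -0.05, 0, 1, 0, 0, -0.1, 0, 1, 0, 0, -0.2, 0, 1, 0, 0, -0.2, 0, 1, 0, 0, -0.15, 0, 1]
}}

```text
t: 36.92
eef_pos: [0.5021, 0.313, 0.2295]
tool_rot: [[0.243, 0.97, -0.0], [0.97, -0.243, 0.0], [0.0, -0.0, -1.0]]
contact_force: [1.3, 0.1, -6.7]
grip_width: 0.0423
```

```bash
python3 -c "
from h import *
s=st();plan(pl(LINE,.1106,.222),-10.2)"
```

```text
t 36.92 pos [0.5021 0.313  0.2295] yaw x 75.91 F [ 1.3  0.1 -6.7] w 0.0423
shift [-1.1386  0.1378  0.0299] turn 10.764
```

Request:
{"name": "move_arm", "arguments": {
  "series": [-0.1, 0.0117, 0, 0, 1, -0.2, 0.024, 0, 0, 1, -0.2, 0.024, 0, 0, 1, -0.2, 0.024, 0, 0, 1, -0.2, 0.024, 0, 0, 1]
}}

```text
t: 37.55
eef_pos: [0.4728, 0.0867, 0.2274]
tool_rot: [[0.243, 0.97, -0.001], [0.97, -0.243, -0.001], [-0.001, -0.001, -1.0]]
contact_force: [0.7, -1.2, -5.6]
grip_width: 0.0425
```

Request:
{"name": "move_arm", "arguments": {
  "series": [-0.18, 0.023, 0, 0, 1, -0.0586, 0.0071, 0, 0, 1, 0, 0, 0, 0.5, 1, 0, 0, 0, 0.8, 1, 0, 0, 0, 0.8, 1]
}}

```text
t: 38.17
eef_pos: [0.4662, 0.0294, 0.2275]
tool_rot: [[0.516, 0.857, -0.0], [0.857, -0.516, 0.0], [0.0, -0.001, -1.0]]
contact_force: [0.7, 1.0, -5.9]
grip_width: 0.042
```

Request:
{"name": "move_arm", "arguments": {
  "series": [0, 0, 0, 0.8, 1, 0, 0, 0, 0.8, 1, 0, 0, 0, 0.8, 1, 0, 0, 0, 0.8, 1, 0, 0, 0, 0.8, 1]
}}

```text
t: 38.8
eef_pos: [0.4662, 0.0296, 0.2274]
tool_rot: [[0.891, 0.453, -0.001], [0.453, -0.891, 0.0], [-0.0, -0.001, -1.0]]
contact_force: [0.4, -0.1, -7.2]
grip_width: 0.0422
```

Request:
{"name": "move_arm", "arguments": {
  "series": [0, 0, 0, 0.8, 1, 0, 0, 0, 0.8, 1, 0, 0, 0, 0.8, 1, 0, 0, 0, 0.8, 1, 0, 0, 0, 0.8, 1]
}}

```text
t: 39.42
eef_pos: [0.4662, 0.0297, 0.2274]
tool_rot: [[0.996, -0.088, -0.001], [-0.088, -0.996, 0.001], [-0.001, -0.001, -1.0]]
contact_force: [-0.0, 0.2, -6.1]
grip_width: 0.0428
```

Request:
{"name": "move_arm", "arguments": {
  "series": [0, 0, 0, 0.464, 1, 0, 0, 0, 0, 1, 0, 0, 0, 0, 1]
}}

```text
t: 39.8
eef_pos: [0.4665, 0.0293, 0.2273]
tool_rot: [[0.989, -0.148, -0.0], [-0.148, -0.989, 0.0], [-0.0, -0.0, -1.0]]
contact_force: [0.1, 0.1, -6.2]
grip_width: 0.0421
```

```bash
python3 -c "
from h import *
s=st();here();plan(pl(LINE,.1106,.0814),-10.2); c=snap('wrist','w13'); g=bgr(c)
cv2.imwrite('pics/w13z.png',cv2.resize(g[0:400,160:480],(480,600),interpolation=cv2.INTER_CUBIC))
"
```

```text
t 39.8 pos [0.4665 0.0293 0.2273] yaw x -8.49 F [ 0.1  0.1 -6.2] w 0.0421
plate s-LINE 0.0001 TIP-t 0.0833
shift [-4.000e-04  3.400e-03  5.837e-01] turn 0.214
```

View pics/w13z.png

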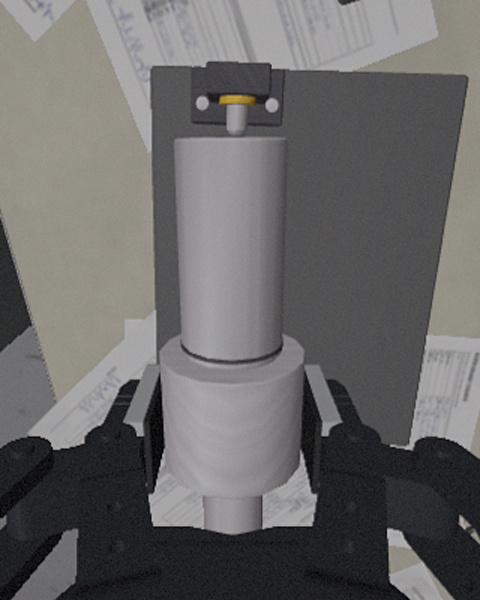

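```bash
python3 -c "
from h import *
c=load('w13'); s=robot.observe()
for v in(91.3,92,92.7): print((onz(c,160+231/1.5,v,s['eef_pos'][2]+.0068)[:2]@np.c_[EX,EY]-[LINE,TIP]).round(4))
"
```

```text
[-0.0019 -0.0041]
[-0.0019 -0.0043]
[-0.0019 -0.0045]
```

Request:
{"name": "move_arm", "arguments": {
  "series": [0, 0.0034, 0, 0.214, 1, 0, 0, 0.15, 0, 1, 0, 0, 0.2, 0, 1, 0, 0, 0.14, 0, 1, 0, 0, 0, 0, 1]
}}

```text
t: 40.48
eef_pos: [0.4655, 0.028, 0.103]
tool_rot: [[0.984, -0.179, -0.005], [-0.179, -0.984, -0.001], [-0.004, 0.002, -1.0]]
contact_force: [-0.4, -0.0, -5.3]
grip_width: 0.0421
```

Request:
{"name": "move_arm", "arguments": {
  "series": [0, 0, 0, 0, 1, 0, 0, 0, 0, 1]
}}

```text
t: 40.72
eef_pos: [0.4674, 0.028, 0.1062]
tool_rot: [[0.984, -0.18, 0.003], [-0.18, -0.984, 0.0], [0.003, -0.001, -1.0]]
contact_force: [0.5, 0.6, -6.0]
grip_width: 0.0422
```

```bash
python3 -c "
from h import *
s=st();here();plan(pl(LINE,.1106,.0814),-10.2)"
```

```text
t 40.73 pos [0.4674 0.028  0.1062] yaw x -10.35 F [ 0.5  0.6 -6. ] w 0.0422
plate s-LINE 0.0013 TIP-t 0.0843
shift [-0.0053 -0.0008  0.0993] turn -0.018
```

Request:
{"name": "move_arm", "arguments": {
  "series": [0, 0, 0.03, 0, 1, 0, 0, 0, 0, 1, 0, 0, 0, 0, 1, 0, 0, 0, 0, 1]
}}

```text
t: 41.22
eef_pos: [0.4665, 0.028, 0.0973]
tool_rot: [[0.984, -0.179, -0.0], [-0.179, -0.984, -0.0], [-0.0, 0.0, -1.0]]
contact_force: [-0.1, 0.3, -6.0]
grip_width: 0.0422
```

```bash
python3 -c "
from h import *
s=st();here();plan(pl(LINE,.1106,.0814),-10.2)"
```

```text
t 41.23 pos [0.4665 0.028  0.0973] yaw x -10.32 F [-0.1  0.3 -6. ] w 0.0422
plate s-LINE 0.0004 TIP-t 0.0845
shift [-0.0015 -0.0017  0.0636] turn -0.015
```

Request:
{"name": "move_arm", "arguments": {
  "series": [-0.001, -0.002, 0.03, -0.015, 1, 0, 0, 0.02, 0, 1, 0, 0, 0.006, 0, 1, 0, 0, 0, 0, 1, 0, 0, 0, 0, 1]
}}

```text
t: 41.85
eef_pos: [0.4664, 0.0286, 0.0833]
tool_rot: [[0.984, -0.177, 0.0], [-0.177, -0.984, -0.0], [0.0, 0.0, -1.0]]
contact_force: [-0.3, 0.2, -5.8]
grip_width: 0.042
```

Request:
{"name": "move_arm", "arguments": {
  "series": [0, 0, 0.006, 0, 1, 0, 0, 0, 0, 1]
}}

```text
t: 42.1
eef_pos: [0.4663, 0.0286, 0.0819]
tool_rot: [[0.984, -0.177, 0.0], [-0.177, -0.984, 0.0], [0.0, -0.0, -1.0]]
contact_force: [-0.8, -0.2, -2.4]
grip_width: 0.0423
```

Request:
{"name": "move_arm", "arguments": {
  "series": [0, 0, 0.004, 0, 1, 0, 0, 0, 0, 1]
}}

```text
t: 42.35
eef_pos: [0.4663, 0.0286, 0.0817]
tool_rot: [[0.984, -0.177, 0.001], [-0.177, -0.984, -0.0], [0.001, -0.0, -1.0]]
contact_force: [-4.0, 0.7, 14.6]
grip_width: 0.0421
```

Request:
{"name": "move_arm", "arguments": {
  "series": [0, 0, -0.004, 0, 1, 0, 0, 0, 0, 0.3, 0, 0, 0, 0, 0, 0, 0, 0, 0, 0, 0, 0, 0, 0, 0]
}}

```text
t: 42.98
eef_pos: [0.4664, 0.0286, 0.0817]
tool_rot: [[0.984, -0.177, 0.0], [-0.177, -0.984, 0.0], [0.0, -0.0, -1.0]]
contact_force: [-1.0, -0.0, -0.0]
grip_width: 0.0854
```

Request:
{"name": "move_arm", "arguments": {
  "series": [0, 0, -0.05, 0, 0, 0, 0, -0.15, 0, 0, 0, 0, -0.2, 0, 0, 0, 0, -0.2, 0, 0, 0, 0, -0.15, 0, 0]
}}

```text
t: 43.6
eef_pos: [0.4661, 0.0285, 0.2723]
tool_rot: [[0.984, -0.177, 0.002], [-0.177, -0.984, 0.0], [0.002, -0.0, -1.0]]
contact_force: [0.4, -0.3, -0.4]
grip_width: 0.0853
```

Request:
{"name": "move_arm", "arguments": {
  "series": [0, 0, 0, 0, 0, 0, 0, 0, 0, 0, 0, 0, 0, 0, 0]
}}

```text
t: 43.98
eef_pos: [0.4657, 0.0285, 0.2684]
tool_rot: [[0.984, -0.177, -0.002], [-0.177, -0.984, -0.0], [-0.002, 0.001, -1.0]]
contact_force: [0.2, -0.2, 0.3]
grip_width: 0.0852
```

```bash
python3 -c "
from h import *
s=st();here(); c=snap('wrist','w14'); g=bgr(c)
z=cv2.resize(g[0:300,190:440],(500,600),interpolation=cv2.INTER_CUBIC)
cv2.imwrite('pics/w14z.png',z)
"
```

```text
t 43.98 pos [0.4657 0.0285 0.2684] yaw x -10.19 F [ 0.2 -0.2  0.3] w 0.0852
plate s-LINE -0.0005 TIP-t 0.0842
```

View pics/w14z.png

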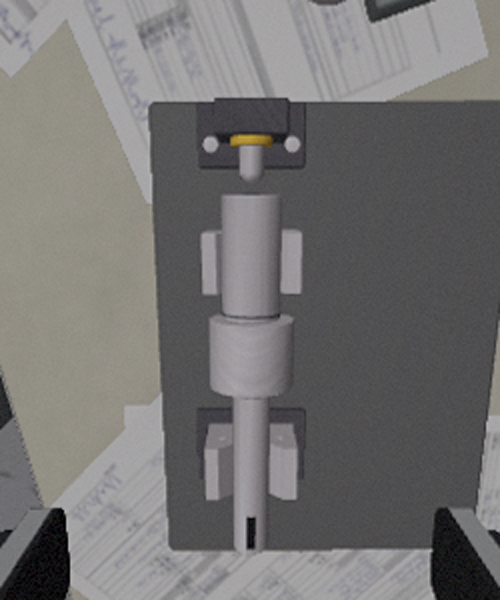

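```bash
python3 -c "
from h import *
a=load('t1'); E=None
s=imaging.camera('scene')
for q in((150,170),(158,172),(158,185),(165,182)):
  o1,d1=ray(a,104,143); o2,d2=ray(s,*q); k=np.linalg.lstsq(np.c_[d1,-d2],o2-o1,rcond=None)[0]; p,r=o1+d1*k[0],o2+d2*k[1]; print(q,((p+r)/2).round(3),np.linalg.norm(p-r).round(3))
c=load('w14')
for n,u,v,z in(('end',315,97,.088),('tip',315.5,90.5,.0732),('col1',315,158.5,.095),('col2',315,198.5,.095)): print(n,(onz(c,u,v,z)[:2]@np.c_[EX,EY]-[LINE,TIP]).round(4))
plan([.555,.134,.22],-10.2)
"
```

```text
(150, 170) [0.674 0.436 0.309] 0.032
(158, 172) [0.669 0.426 0.306] 0.01
(158, 185) [0.674 0.439 0.267] 0.003
(165, 182) [0.668 0.426 0.279] 0.017
end [-0.0002 -0.0047]
tip [0.0002 0.0014]
col1 [-0.0002 -0.0607]
col2 [-0.0003 -0.1007]
shift [ 0.2767 -0.4783  0.1925] turn 0.002
```

Request:
{"name": "move_arm", "arguments": {
  "series": [0.092, -0.16, 0, 0, 0, 0.092, -0.16, 0.08, 0, 0, 0.092, -0.158, 0.11, 0, 0, 0, 0, 0, 0, 0, 0, 0, 0, 0, 0]
}}

```text
t: 44.7
eef_pos: [0.5546, 0.1335, 0.2209]
tool_rot: [[0.984, -0.177, -0.002], [-0.177, -0.984, -0.001], [-0.002, 0.001, -1.0]]
contact_force: [0.4, -0.0, -0.8]
grip_width: 0.0856
```

```bash
python3 -c "
from h import *
s=st(); c=snap('wrist','w15'); g=bgr(c)
cv2.imwrite('pics/w15z.png',cv2.resize(g[20:260,180:480],(750,600),interpolation=cv2.INTER_CUBIC))
"
```

```text
t 44.7 pos [0.5546 0.1335 0.2209] yaw x -10.18 F [ 0.4 -0.  -0.8] w 0.0856
```

View pics/w15z.png

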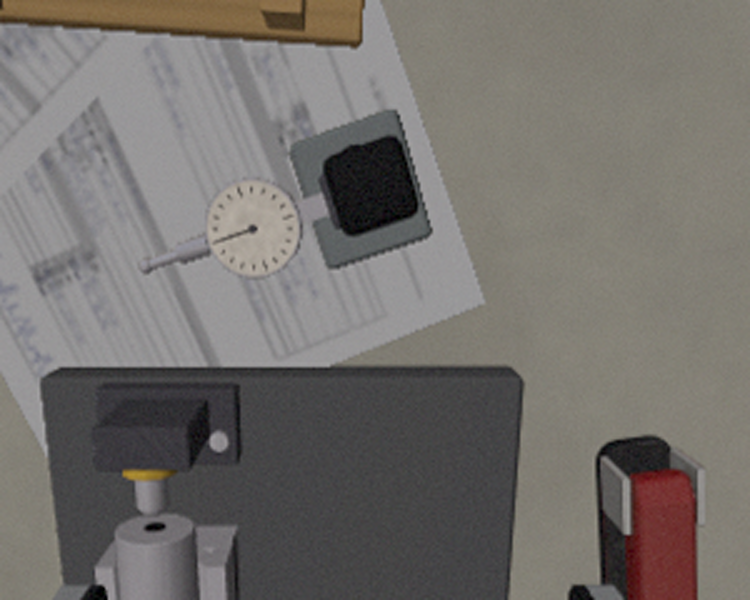

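```bash
python3 -c "
from h import *
c=load('w15'); g=cv2.cvtColor(bgr(c),cv2.COLOR_BGR2GRAY)
m=np.zeros_like(g); m[65:125,300:352]=(g[65:125,300:352]<40)*255
k=max(cv2.findContours(m,0,2)[0],key=cv2.contourArea); r=cv2.boxPoints(cv2.minAreaRect(k)); print(r.round(1).tolist(),cv2.minAreaRect(k))
px=lambda x,y:(180+x/2.5,20+y/2.5)
G=onz(c,*px(371,186),.123); print('grip px top',G.round(4)); G2=onz(c,*cv2.minAreaRect(k)[0],.118); print('mask',G2.round(4))
F=[onz(c,*px(*q),.028) for q in((291,145),(396,110),(432,235),(334,268))]; print('foot',np.mean(F,0).round(4),[round(np.linalg.norm(F[i]-F[i-1]),4) for i in range(4)])
ex=F[1]-F[0]+F[2]-F[3]; print('foot yaw',np.degrees(np.arctan2(ex[1],ex[0])))
D=onz(c,*px(253,229),.055); T=onz(c,*px(143,268),.0432); d=np.mean(F,0)-T; print('dial',D.round(4),'tip',T.round(4),np.linalg.norm(d[:2]).round(4),np.degrees(np.arctan2(d[1],d[0])))
d=D-T;print(np.degrees(np.arctan2(d[1],d[0])))
"
```

```text
[[307.20001220703125, 81.80000305175781], [338.5, 72.4000015258789], [348.3999938964844, 105.4000015258789], [317.1000061035156, 114.80000305175781]] ((327.830322265625, 93.60091400146484), (34.38596725463867, 32.6618766784668), 73.3007583618164)
grip px top [0.5781 0.2107 0.123 ]
mask [0.578  0.2114 0.118 ]
foot [0.5788 0.2105 0.028 ] [np.float64(0.0483), np.float64(0.0412), np.float64(0.0475), np.float64(0.0403)]
foot yaw 7.46768995984568
dial [0.5371 0.2046 0.055 ] tip [0.4921 0.198  0.0432] 0.0876 8.21073132507091
8.371835727971161
```

```bash
python3 -c "
from h import *
plan([.5782,.2108,.112],8)"
```

```text
shift [ 0.0376 -0.3231  0.4378] turn -2.279
```

Request:
{"name": "move_arm", "arguments": {
  "series": [0.019, -0.16, 0, 0, 0, 0.019, -0.163, 0, 0, 0, 0, 0, 0, -1, 0, 0, 0, 0, -1, 0, 0, 0, 0, -0.279, 0]
}}

```text
t: 45.38
eef_pos: [0.579, 0.2105, 0.2225]
tool_rot: [[0.99, 0.139, 0.001], [0.139, -0.99, -0.0], [0.001, 0.0, -1.0]]
contact_force: [0.3, 0.8, -0.0]
grip_width: 0.0856
```

Request:
{"name": "move_arm", "arguments": {
  "series": [0, 0, 0.1, 0, 0, 0, 0, 0.1, 0, 0, 0, 0, 0, 0, 0, 0, 0, 0, 0, 0]
}}

```text
t: 45.88
eef_pos: [0.5794, 0.2116, 0.1728]
tool_rot: [[0.99, 0.138, 0.001], [0.138, -0.99, 0.0], [0.001, -0.0, -1.0]]
contact_force: [-0.3, 0.3, 0.0]
grip_width: 0.0856
```

```bash
python3 -c "
from h import *
st();plan([.5782,.2108,.112],8)"
```

```text
t 45.88 pos [0.5794 0.2116 0.1728] yaw x 7.96 F [-0.3  0.3  0. ] w 0.0856
shift [-0.0055  0.0025  0.2431] turn -0.005
```

Request:
{"name": "move_arm", "arguments": {
  "series": [-0.0055, 0.0025, 0.1, 0, 0, 0, 0, 0.1, 0, 0, 0, 0, 0.043, 0, 0, 0, 0, 0, 0, 0.4, 0, 0, 0, 0, 0.6]
}}

```text
t: 46.5
eef_pos: [0.5783, 0.2112, 0.1121]
tool_rot: [[0.99, 0.14, 0.001], [0.14, -0.99, 0.001], [0.001, -0.0, -1.0]]
contact_force: [-0.3, 0.2, 0.3]
grip_width: 0.0513
```

Request:
{"name": "move_arm", "arguments": {
  "series": [0, 0, 0, 0, 0.65, 0, 0, 0, 0, 0.7, 0, 0, 0, 0, 1, 0, 0, 0, 0, 1, 0, 0, 0, 0, 1]
}}

```text
t: 47.12
eef_pos: [0.5778, 0.211, 0.1116]
tool_rot: [[0.99, 0.14, 0.0], [0.14, -0.99, -0.0], [0.0, 0.0, -1.0]]
contact_force: [-1.3, -0.8, 5.9]
grip_width: 0.0211
```

```bash
python3 -c "
from h import *
st()"
```

```text
t 47.12 pos [0.5778 0.211  0.1116] yaw x 8.03 F [-1.3 -0.8  5.9] w 0.0211
```

Request:
{"name": "move_arm", "arguments": {
  "series": [0, 0, -0.04, 0, 1, 0, 0, -0.1, 0, 1, 0, 0, -0.12, 0, 1, 0, 0, -0.06, 0, 1, 0, 0, 0, 0, 1]
}}

```text
t: 47.75
eef_pos: [0.5781, 0.2109, 0.1917]
tool_rot: [[0.99, 0.139, 0.001], [0.139, -0.99, 0.001], [0.001, -0.0, -1.0]]
contact_force: [0.8, 0.2, -6.6]
grip_width: 0.0215
```

```bash
python3 -c "
from h import *
st();plan(pl(LINE+.022+.082+.014,.1117,.19),-10.2)"
```

```text
t 47.75 pos [0.5781 0.2109 0.1917] yaw x 8.01 F [ 0.8  0.2 -6.6] w 0.0215
shift [-0.0951  0.8035  0.0066] turn 2.276
```

Request:
{"name": "move_arm", "arguments": {
  "series": [-0.019, 0.1, 0, 0, 1, -0.019, 0.17, 0, 0, 1, -0.019, 0.19, 0, 0, 1, -0.019, 0.19, 0, 0, 1, -0.019, 0.1535, 0, 0, 1]
}}

```text
t: 48.38
eef_pos: [0.5815, 0.0063, 0.1895]
tool_rot: [[0.99, 0.139, -0.002], [0.139, -0.99, -0.001], [-0.002, 0.0, -1.0]]
contact_force: [-0.7, -0.1, -5.4]
grip_width: 0.0213
```

Request:
{"name": "move_arm", "arguments": {
  "series": [0, 0, 0, 0.76, 1, 0, 0, 0, 0.76, 1, 0, 0, 0, 0.756, 1, 0, 0, 0, 0, 1, 0, 0, 0, 0, 1]
}}

```text
t: 49.0
eef_pos: [0.582, 0.0088, 0.1903]
tool_rot: [[0.985, -0.174, -0.001], [-0.174, -0.985, -0.0], [-0.001, 0.0, -1.0]]
contact_force: [0.6, -0.2, -6.5]
grip_width: 0.0211
```

```bash
python3 -c "
from h import *
st();here();plan(pl(LINE+.022+.082+.014,.1117,.143),-10.2); c=snap('wrist','w16')
for x,z in((-.088,-.068),(-.088,-.10)):
  s=robot.observe(); print(proj(c,s['eef_pos']+s['tool_rot']@[x,0,-z]))
print(proj(c,pl(LINE+.022,.1117,.0732)))
"
```

```text
t 49.0 pos [0.582  0.0088 0.1903] yaw x -10.03 F [ 0.6 -0.2 -6.5] w 0.0211
plate s-LINE 0.1174 TIP-t 0.083
shift [2.500e-03 1.000e-04 1.892e-01] turn 0.021
[179.7572967 222.7539027]
[197.41126981 206.89908645]
[195.98980826 199.62913532]
```

Request:
{"name": "move_arm", "arguments": {
  "series": [0.0025, 0, 0.06, 0.021, 1, 0, 0, 0.08, 0, 1, 0, 0, 0.046, 0, 1, 0, 0, 0, 0, 1, 0, 0, 0, 0, 1]
}}

```text
t: 49.68
eef_pos: [0.5831, 0.0087, 0.1447]
tool_rot: [[0.984, -0.179, 0.0], [-0.179, -0.984, 0.0], [0.0, -0.0, -1.0]]
contact_force: [0.7, 0.9, -5.4]
grip_width: 0.0215
```

```bash
python3 -c "
from h import *
st();here();plan(pl(LINE+.022+.082,.1117,.1425),-10.2); c=snap('wrist','w17'); g=bgr(c)
cv2.imwrite('pics/w17z.png',cv2.resize(g[120:320,120:360],(720,600),interpolation=cv2.INTER_CUBIC))
"
```

```text
t 49.67 pos [0.5831 0.0087 0.1447] yaw x -10.33 F [ 0.7  0.9 -5.4] w 0.0215
plate s-LINE 0.1185 TIP-t 0.0828
shift [-0.0582  0.0008  0.0087] turn -0.016
```

View pics/w17z.png

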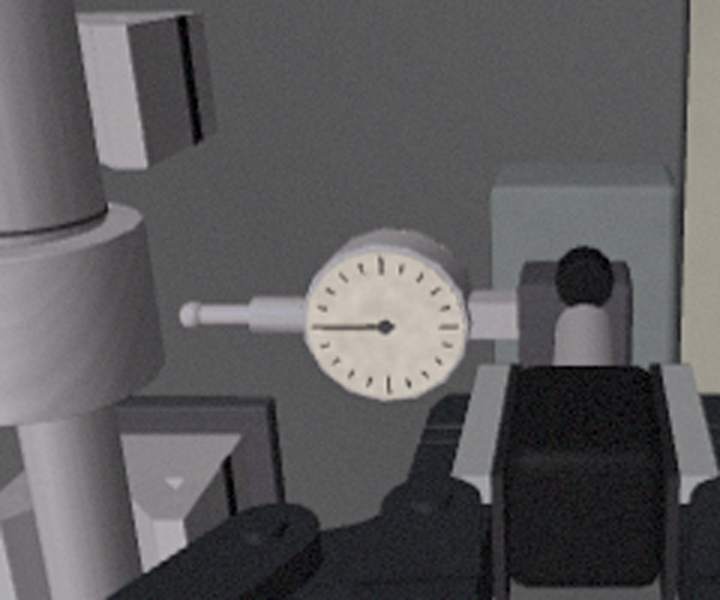

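```bash
python3 -c "
from h import *
from scipy.optimize import brentq
c=load('w17'); px=lambda x,y:(120+x/3,120+y/3)
f=lambda p:np.r_[p[:2]@np.c_[EX,EY]-[LINE,TIP],p[2]]
T=onz(c,*px(180,313),.0763); print('tip',f(T).round(4))
o=f(c['extrinsics'][:3,3]); print('cam',o.round(3))
# tangent pt of collar circle (radius .022 about s=0,z=.0732) seen from cam, in s-z plane
v=np.array([o[0],o[2]-.0732]); D=np.hypot(*v); b=np.arctan2(v[1],v[0])-np.arccos(.022/D); q=.022*np.array([np.cos(b),np.sin(b)])
b2=np.arctan2(v[1],v[0])+np.arccos(.022/D); 
for bb in(b,b2):
  q=.022*np.array([np.cos(bb),np.sin(bb)]); 
  for dt in(-.065,-.083,-.101): print(q.round(4),dt,((proj(c,pl(LINE+q[0],TIP+dt,.0732+q[1]))-120)*3).round(1))
"
```

```text
tip [ 0.0304 -0.0839  0.0763]
cam [ 0.119 -0.007  0.266]
[ 0.0197 -0.0097] -0.065 [145.2 214.2]
[ 0.0197 -0.0097] -0.083 [156.3 288.8]
[ 0.0197 -0.0097] -0.101 [166.9 359.8]
[-0.0175  0.0133] -0.065 [-89.5 246.1]
[-0.0175  0.0133] -0.083 [-70.6 328.2]
[-0.0175  0.0133] -0.101 [-52.8 406. ]
```

```bash
python3 -c "
from h import *
c=load('w17'); g=cv2.cvtColor(bgr(c),cv2.COLOR_BGR2GRAY)
E=edges(g,range(196,238,4),lambda v:160,lambda v:180); print(((E-120)*3).round(1).tolist())
"
```

```text
[[131.8, 228.0], [147.0, 240.0], [148.9, 252.0], [150.3, 264.0], [152.3, 276.0], [153.8, 288.0], [155.2, 300.0], [175.4, 312.0], [159.0, 324.0], [160.9, 336.0], [162.2, 348.0]]
```

Request:
{"name": "move_arm", "arguments": {
  "series": [0, -0.002, 0.0085, -0.016, 1, 0, 0, 0, 0, 1, -0.02, 0, 0, 0, 1, -0.02, 0, 0, 0, 1, 0, 0, 0, 0, 1]
}}

```text
t: 50.35
eef_pos: [0.5727, 0.011, 0.1425]
tool_rot: [[0.984, -0.177, -0.0], [-0.177, -0.984, -0.0], [-0.0, 0.0, -1.0]]
contact_force: [0.7, -0.0, -6.0]
grip_width: 0.0212
```

Request:
{"name": "move_arm", "arguments": {
  "series": [-0.01, 0, 0, 0, 1, -0.009, 0, 0, 0, 1, 0, 0, 0, 0, 1, 0, 0, 0, 0, 1]
}}

```text
t: 50.85
eef_pos: [0.5687, 0.0117, 0.1424]
tool_rot: [[0.984, -0.177, 0.0], [-0.177, -0.984, 0.0], [0.0, -0.0, -1.0]]
contact_force: [1.1, 0.1, -5.8]
grip_width: 0.0212
```

```bash
python3 -c "
from h import *
st();here();plan(pl(LINE+.1037,.1117,.1416),-10.2); c=snap('wrist','w18'); g=cv2.cvtColor(bgr(c),cv2.COLOR_BGR2GRAY)
E=edges(g,range(196,238,4),lambda v:160,lambda v:210); print(E.round(1).tolist())
"
```

```text
t 50.85 pos [0.5687 0.0117 0.1424] yaw x -10.22 F [ 1.1  0.1 -5.8] w 0.0212
plate s-LINE 0.1038 TIP-t 0.0825
shift [-0.0006  0.0021  0.0034] turn -0.003
[[185.9, 196.0], [180.2, 200.0], [171.1, 204.0], [190.4, 208.0], [190.9, 212.0], [191.2, 216.0], [203.2, 220.0], [188.4, 224.0], [189.1, 228.0], [193.3, 232.0], [193.9, 236.0]]
```

Request:
{"name": "move_arm", "arguments": {
  "series": [0, 0.001, 0.0036, 0, 1, 0, 0, 0, 0, 1, 0, 0, 0, 0, 1]
}}

```text
t: 51.28
eef_pos: [0.5687, 0.0115, 0.1419]
tool_rot: [[0.984, -0.177, 0.001], [-0.177, -0.984, 0.0], [0.001, -0.0, -1.0]]
contact_force: [-1.4, -2.0, 3.1]
grip_width: 0.0213
```

```bash
python3 -c "
from h import *
st();here(); c=snap('wrist','w18'); g=bgr(c)
cv2.imwrite('pics/w18z.png',cv2.resize(g[120:320,120:360],(720,600),interpolation=cv2.INTER_CUBIC))
"
```

```text
t 51.27 pos [0.5687 0.0115 0.1419] yaw x -10.22 F [-1.4 -2.   3.1] w 0.0213
plate s-LINE 0.1039 TIP-t 0.0827
```

View pics/w18z.png

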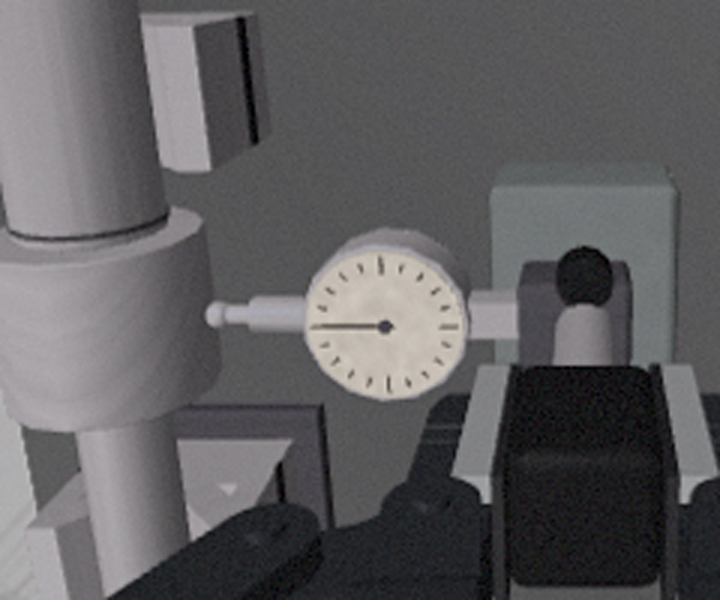

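```bash
python3 -c "
from h import *
px=lambda x,y:(120+x/3,120+y/3)
for n,x,z,tz in(('w17',180,.0763,.1447),('w18',206,.0735,.1419),('w18',204,.0735,.1419),('w18',208,.0735,.1419)):
  c=load(n); s=robot.observe(); T=onz(c,*px(x,313),z); E=c['extrinsics']; 
  # express in camera-fixed tool axis: offset along EX from camera
  print(n,((T[:2]-E[:2,3])@EX).round(4))
"
```

```text
w17 -0.089
w18 -0.083
w18 -0.0835
w18 -0.0826
```

Request:
{"name": "move_arm", "arguments": {
  "series": [0, 0, 0, 0, 0.6, 0, 0, 0, 0, 0.4, 0, 0, 0, 0, 0.2, 0, 0, 0, 0, 0.2, 0, 0, -0.04, 0, 0.2]
}}

```text
t: 51.95
eef_pos: [0.568, 0.0115, 0.1513]
tool_rot: [[0.984, -0.177, -0.001], [-0.177, -0.984, -0.0], [-0.001, 0.0, -1.0]]
contact_force: [-0.1, 0.4, 0.1]
grip_width: 0.0687
```

Request:
{"name": "move_arm", "arguments": {
  "series": [0, 0, -0.15, 0, 0.2, 0, 0, -0.15, 0, 0.2, -0.1, 0.1, -0.05, 0, 0.2, -0.15, 0.15, 0, 0, 0.2, 0, 0, 0, 0, 0.2]
}}

```text
t: 52.58
eef_pos: [0.4927, -0.0414, 0.2398]
tool_rot: [[0.984, -0.181, -0.002], [-0.181, -0.984, -0.002], [-0.001, 0.002, -1.0]]
contact_force: [1.1, -0.3, 0.7]
grip_width: 0.0684
```

Request:
{"name": "move_arm", "arguments": {
  "series": [0, 0, 0, 0, 0.2, 0, 0, 0, 0, 0.2, 0, 0, 0, 0, 0.2]
}}

```text
t: 52.95
eef_pos: [0.4965, -0.0383, 0.2389]
tool_rot: [[0.984, -0.176, 0.0], [-0.176, -0.984, 0.0], [-0.0, -0.0, -1.0]]
contact_force: [-0.5, 0.1, 0.6]
grip_width: 0.0684
```

```bash
python3 -c "
from h import *
st();here(); c=snap('wrist','w19'); t=snap('top','t19'); g=bgr(c); T=bgr(t)
a=cv2.resize(g[0:400,120:600],(480,400)); b=cv2.resize(T[150:310,220:370],(300,320),interpolation=cv2.INTER_CUBIC); z=np.zeros((400,780,3),np.uint8); z[:,:480]=a; z[:320,480:]=b
cv2.imwrite('pics/w19z.png',z)
"
```

```text
t 52.95 pos [ 0.4965 -0.0383  0.2389] yaw x -10.16 F [-0.5  0.1  0.6] w 0.0684
plate s-LINE 0.0416 TIP-t 0.1445
```

View pics/w19z.png

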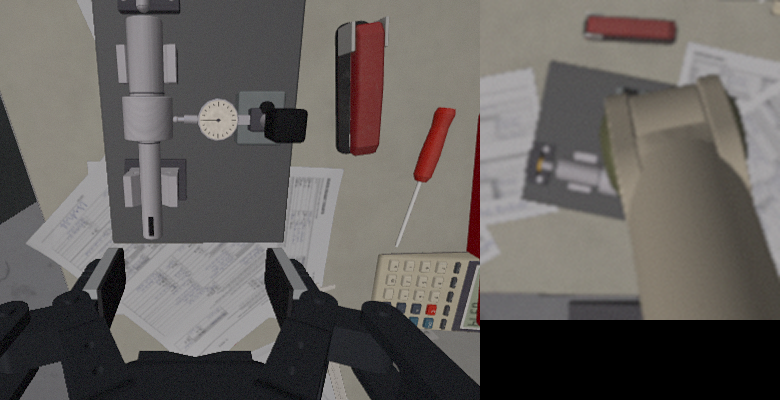

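```bash
python3 -c "
from h import *
c=load('w19'); f=lambda u,v,z:(onz(c,u,v,z)[:2]@np.c_[EX,EY]-[LINE,TIP]).round(4)
g=cv2.cvtColor(bgr(c),cv2.COLOR_BGR2GRAY)
print('dial',f(120+218,119.5,.085)); print('tip',f(120+174,120,.0732))
print('foot L/R',f(120+238.5,110,.058),f(120+284,96,.058))
print('shaft end thin',f(120+151,237,.08),'collar',f(120+123.5,100,.0732),f(120+172,100,.0732))
print('row',[int(x) for x in g[119,284:310]])
"
```

```text
dial [ 0.062  -0.0836]
tip [ 0.0234 -0.0846]
foot L/R [ 0.0829 -0.0764] [ 0.1244 -0.064 ]
shaft end thin [-0.0011 -0.1959] collar [-0.0208 -0.0675] [ 0.0219 -0.0675]
row [90, 86, 84, 84, 78, 71, 69, 62, 72, 145, 156, 155, 144, 120, 151, 155, 155, 154, 155, 154, 144, 142, 144, 146, 143, 146]
```

```bash
python3 -c "
from h import *
st(); print(job.job_done())"
```

```text
t 53.05 pos [ 0.4962 -0.0385  0.2388] yaw x -10.17 F [-0.3  0.8 -0.4] w 0.0682
the job is handed in; nothing more can be done
None
```

The set-up is done in the order asked and handed in at about 53 s of the 128 s. The arm is clear and touching nothing.

**What I did:**
- I stood one V-block near the stop, laid the packing plate farther along, and put the other V-block on it.
- I laid the shaft in the two grooves.
- I stood the dial gauge behind the collar, square to the shaft.
- I never touched the caliper or the stapler.

**Last checks (wrist camera and arm position):**

| Check | Measured |
|---|---|
| Both grooves against the anvil's line | within about 0.5 mm |
| Thick end to the anvil | about 5–6 mm |
| Shaft height when it landed in the grooves | within about 0.5 mm of what a level seat gives |
| Gauge squareness while still gripped | within about 0.1° |
| Plunger against the collar's middle | 1–2 mm |
| Plunger pressed in | about 6 mm of 12 |

**Where checks disagreed or were rough:**
- The near V-block sits about 2.5 mm farther from the stop than I aimed, by the camera. It is still fully under the thick journal.
- In the last picture the plunger tip read 1.4 mm off the collar surface. The dial, the foot and an earlier close-up all agreed with about 6 mm pressed in, so I take that as pixel error.
- The last overhead view was mostly hidden by the arm, so the final check rests on the wrist camera alone.
- I did not look at the caliper again at the end.
- I viewed about 20 pictures, over the budget of 14.

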